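# Pack the lathe faceplates into their travel case

### The arm

A 6-joint arm with a two-finger parallel gripper is mounted at the origin on the work surface. World frame = base frame: x ahead of the robot, y to its left, z up, the work surface at z = 0. Lengths are in m, angles in rad, forces in N, time in s.
With the tool pointing down it reaches from about 0.275 to 1 m from the base axis. Payload 8.4 kg.
Tool frame: the origin (TCP) lies on the centre line of the jaws, within the pads' length; the fingertips stand 11 mm ahead of it and the grasp point (between the pads) lies 8 mm behind it; x points along the fingers, y is the direction in which the jaws open and shut, and the axes are right-handed (so a half turn about x gives the same grasp; the last joint's range is limited). The gripper opens to 85 mm and grips with 20 to 120 N. Pads are 22 mm wide; open, the fingers measure 114 mm over their backs; the gripper's body (76 mm by 85 mm) begins 54 mm behind the grasp point. The pads swing forward as they close: fully open they stand 13 mm farther back than shut.
Start: joints at [-1.216, 0.353, 1.633, -0, 1.155, -0.002], TCP at [0.218, -0.586, 0.242] pointing down, gripper open.
Joint ranges: [-2.63, 2.63], [-0.92, 2.1], [0.06, 2.66], [-1.3, 4.44], [0, 2.69], [-3.02, 3.02]. Speed limits (rad/s): [2.22, 2.22, 2.79, 3.14, 3.14, 3.14].

### API

Orientations are given as a rotation vector (axis times angle).
In Python, from workcell import * gives the robot as it stands. Calls block until the motion is done:
- move_ptp(position, orientation): joint-space move of the TCP to a pose.
- movel(position, speed=0.15, attitude=None, f_stop=None): straight line of the TCP; attitude=None keeps the orientation; speed is the mean speed in m/s. With f_stop (N) it stops when the force on the tool has changed by that much, and returns True; else False.
- goto_joints(angles): joint-space move.
- open_jaws() and grasp(force=None): open the fingers fully, or close them until they stop; force is the grip in N (None keeps the last).
- dwell(seconds).
- inverse_kinematics(position, orientation): joint angles nearest the present ones, or None.
- observe(): the state.
- snapshot(name): name is "side" or "top" or "wrist"; returns a dict with "color" (480x640x3 uint8, red, green, blue), "mtx" (3x3 intrinsics, pixels), "R" (3x3) and "t" (3): a world point X has camera coordinates R X + t; the wrist camera has in their place "T_tool_cam" (4x4, takes a point from camera to tool coordinates, whose origin is the TCP and whose axes are the tool frame's). Camera axes: x right, y down, z forward; pixel columns grow to the right and rows downward; lengths in m; the calibration is good to about 2 mm. The wrist camera is an equidistant fisheye: a pixel r from the principal point sees the ray r / f radians off the axis. A picture is of the moment at which its call begins: read the wrist's pose just before it. There is no depth.
A pose or a line that the arm cannot do raises PlanningError and nothing moves.
- close_job(): hands the job in, once; it reports no verdict.
Trained networks look in the newest picture that a camera, given by its name, has taken for a name from the list of things; names that differ only in an ending like _2 or _b are one class to them, and where a whole thing is asked for, a point or a joint stands for the part that bears it (a point fixed in the world has none). Each returns a list of dicts, best first, with "conf" (0 to 1); they miss things now and then, are a little off and sometimes report something else, mostly with a low value. They report only what shows in the picture. A call takes as long as a camera call. They do not tell look-alikes from the thing itself.
- regions_of(camera, label): "region" (480x640 bool, what is visible of it).
- spot_point(camera, label): "centre" ([x, y, z] in m, in world coordinates, good to about 4 mm: a listed point, or the origin of a listed thing).
The state is a dict: "t": time; "qpos": joint angles; "joint_velocities": joint speeds; "tau": joint torques, N m; "eef_pos": TCP position; "tcp_rot": TCP orientation; "contact_force": force on the tool from outside, world axes, zero at the start; "wrist_torque": the same for the moment, N m; "gripper_width": finger opening in m.
Only numpy, scipy, OpenCV 4.12 (cv2) and the standard library are available. Lean on these libraries where they do the work, as an engineer would, in place of code of your own. Each camera call takes 0.05 s, during which the arm holds its last target.

### The job

Pack the lathe's faceplates away for the night: flip open the toggle latch of the plywood case and swing its lid right up, then stack all the faceplates from the bench on the round seat inside, hub up, the widest at the bottom and each narrower one above, with their bores in line. When they are all stacked, take the wooden dowel from the rack and pass it down through all of them until it stands home in the seat's socket, then shut the lid and snap the latch closed. Leave the can, the bowl and the gouge where they are.

Things in the scene. Friction and masses are not known exactly. Their poses are not given: they have to be found in the camera images.
- case: plywood travel case, 200 mm deep (x) by 236 mm wide (y) outside, walls and floor 8 mm, rim at 160 mm, fixed to the bench. Origin at the centre of its underside; x points from the latch side (front, facing the robot) to the hinge side, y to its left, z up. A round wooden seat (100 mm across, top 28 mm above the bench) sits in the middle of its floor.
- socket (a point): centre of the seat's top face, 28 mm above the bench, at the mouth of the socket: a plain round blind hole, 31 mm across and 20 mm deep (down to the case floor, 8 mm above the bench). Axes as the case's.
- latch (a joint): lever of the over-centre toggle latch on the case's front, in rad: 0 closed (hangs down along the front; its wire bail holds the lid's keeper past centre, the lid cannot rise), 2.0 fully open (stands out towards the robot, a little above level; bail off the keeper). Swings out and up about an axis along the case's y; takes about 1 N at the tab and stays where it is left.
- latch_pivot (a point): the lever's pivot axis, on the case's middle plane, 10 mm in front of its front face, 143 mm above the bench.
- latch_tab (a point): centre of the tab at the lever's free end: a steel plate 32 mm wide (along the case's y), 20 mm deep, 4 mm thick, that can be pinched across its width. Closed, it lies 21 mm from the pivot towards the robot and 38.5 mm below it, 31 mm clear of the case front; radius 44 mm.
- lid (a joint): plywood lid, 200 x 236 mm, 10 mm thick, in rad: 0 shut on the rim, 1.6 fully open (upright). Stiff hinge: it stays at whatever angle it is left and is moved both ways with up to 10 N at the handle; it must be brought all the way down.
- lid_hinge (a point): the lid's hinge axis, along the case's y, at the far (+x) edge of the case, 100 mm from its centre, 160.5 mm above the bench.
- lid_handle (a point): middle of the lid's bar handle: a round steel bar 11 mm thick, 100 mm long along the case's y, its axis 35 mm above the lid's top face (45 mm above the hinge axis) and 180 mm from the hinge (20 mm from the lid's front edge) when shut; upright, it is on the far side. It turns with the lid about the hinge; axes are the lid's own (as the case's when shut).
- plate_104_mid (a point): centre (half-way up) of the steel faceplate with a flange 104 mm across; may be absent. Flange 7 mm thick, on it a round hub 46 mm across, 17 mm high; 24 mm high in all, with a 33.6 mm bore right through. z points from flange to hub. Starts on the bench, hub up; 0.25 to 0.6 kg. Possible flanges: 104, 90, 76, 62 mm, with the same hub, bore and height.
- plate_90_mid (a point): centre (half-way up) of the steel faceplate with a flange 90 mm across; may be absent. Flange 7 mm thick, on it a round hub 46 mm across, 17 mm high; 24 mm high in all, with a 33.6 mm bore right through. z points from flange to hub. Starts on the bench, hub up; 0.25 to 0.6 kg. Possible flanges: 104, 90, 76, 62 mm, with the same hub, bore and height.
- plate_76_mid (a point): centre (half-way up) of the steel faceplate with a flange 76 mm across; may be absent. Flange 7 mm thick, on it a round hub 46 mm across, 17 mm high; 24 mm high in all, with a 33.6 mm bore right through. z points from flange to hub. Starts on the bench, hub up; 0.25 to 0.6 kg. Possible flanges: 104, 90, 76, 62 mm, with the same hub, bore and height.
- plate_62_mid (a point): centre (half-way up) of the steel faceplate with a flange 62 mm across; may be absent. Flange 7 mm thick, on it a round hub 46 mm across, 17 mm high; 24 mm high in all, with a 33.6 mm bore right through. z points from flange to hub. Starts on the bench, hub up; 0.25 to 0.6 kg. Possible flanges: 104, 90, 76, 62 mm, with the same hub, bore and height.
- dowel_mid (a point): centre of the wooden dowel, 28 mm across, 148 mm long, the lowest 7 mm tapered; axis z. It stands 36 mm deep in a 30 mm hole in a wooden rack block (160 x 84 mm, 50 mm high, loose, 0.7 kg), its top 162 mm above the bench; a steel drive centre, 106 mm high, is fixed in the rack 85 mm from it. Standing on the floor of the seat's socket its centre is 82 mm above the bench.
- rack: the loose wooden rack block, 160 x 84 x 50 mm, 0.5 to 0.9 kg; origin at the centre of its underside, x along its length. The dowel's hole is 40 mm from its centre towards -x, the drive centre 45 mm towards +x.
- wax_can: bystander: black spray can, 66 mm across, 155 mm high; origin at the centre of its underside.
- bowl: bystander: turned wooden bowl, 124 mm across, 50 mm high; origin at the centre of its underside.
- gouge: bystander: turning gouge lying on the bench, about 260 mm long along its x; origin near its middle on the bench.
Mind the look-alikes: they are no part of the job. Leave any blue or red look-alike of the part that bears plate_62_mid alone.

How it is judged:
On the way, in this order (a step that is already met when the one before it is completed fails the run):
1. the latch is flipped open (lever past 0.8 rad) (value of joint latch above 0.8 rad), for 0.2 s.
2. the lid is swung up (past 1.2 rad) (value of joint lid above 1.2 rad), for 0.2 s.
3. all the faceplates are stacked on the seat and let go, hub up, widest at the bottom, bores in line with the socket (within 12 mm), before the dowel is passed through (horizontal distance between each of plate_104_mid, plate_90_mid, plate_76_mid, plate_62_mid and socket below 0.012 m and angle between each of plate_104_mid, plate_90_mid, plate_76_mid, plate_62_mid's own z axis and vertical below 0.1 rad and z of plate_104_mid in the frame of socket between 0 and 0.1 m and z of plate_90_mid in the frame of socket between 0 and 0.1 m and z of plate_76_mid in the frame of socket between 0 and 0.1 m and z of plate_62_mid in the frame of socket between 0 and 0.1 m and z of each of plate_90_mid, plate_76_mid, plate_62_mid in the frame of plate_104_mid above 0.018 m and z of each of plate_76_mid, plate_62_mid in the frame of plate_90_mid above 0.018 m and z of plate_62_mid in the frame of plate_76_mid above 0.018 m and contact force between the fingers and anything else below 0.5 N), for 0.2 s.
4. the dowel stands home in the socket, through all the faceplates (z of dowel_mid in the frame of socket below 0.058 m and horizontal distance between dowel_mid and socket below 0.01 m and angle between dowel_mid's own z axis and vertical below 0.15 rad), for 0.2 s.
At the end, for the whole second after the job is handed in: Lid shut (0.03 rad), latch closed (0.15 rad); every faceplate hub up on the seat, widest lowest, within 8 mm of the socket axis and 0.1 rad of level; dowel in the socket through them all, within 4 mm of full depth, its centre within 10 mm of the axis, 0.15 rad of upright (all of step 4 and value of joint lid below 0.03 rad and value of joint latch below 0.15 rad and horizontal distance between each of plate_104_mid, plate_90_mid, plate_76_mid, plate_62_mid and socket below 0.008 m and angle between each of plate_104_mid, plate_90_mid, plate_76_mid, plate_62_mid's own z axis and vertical below 0.1 rad and z of plate_104_mid in the frame of socket between 0 and 0.1 m and z of plate_90_mid in the frame of socket between 0 and 0.1 m and z of plate_76_mid in the frame of socket between 0 and 0.1 m and z of plate_62_mid in the frame of socket between 0 and 0.1 m and z of each of plate_90_mid, plate_76_mid, plate_62_mid in the frame of plate_104_mid above 0.018 m and z of each of plate_76_mid, plate_62_mid in the frame of plate_90_mid above 0.018 m and z of plate_62_mid in the frame of plate_76_mid above 0.018 m); the robot touches nothing.
It fails at once if the can is knocked over or pushed more than 40 mm (distance of wax_can from where it was at the start of the episode above 0.04 m or angle between wax_can's own z axis and vertical above 0.5 rad).
It fails at once if the bowl is knocked over or pushed more than 40 mm (distance of bowl from where it was at the start of the episode above 0.04 m or angle between bowl's own z axis and vertical above 0.5 rad).
It fails at once if the gouge is knocked over or pushed more than 40 mm (distance of gouge from where it was at the start of the episode above 0.04 m or angle between gouge's own z axis and vertical above 0.5 rad).
Of plate_104, plate_90, plate_76, plate_62 only 2 to 4 are there at a start; the rules pass over those that are not, and their reading is None.
At some moment in a run one of rack may be knocked a few centimetres aside while the robot is not near it.
It also fails if it takes over 210 s, if anything falls off the work surface, if the arm or the gripper's body presses on something with over 40 N, if the wrist force passes 120 N, or if a joint passes its speed limit or range.

## Working session

There is one attempt and no reset: what is moved stays moved. The work goes in short steps, each a Python script; the robot and the scene stay as the last script left them, time stands still between calls to the robot, and variables do not carry over. Pictures are saved under pics/ and viewed, and the job is handed in when it is done.

```bash
ls; mkdir -p pics
python3 - <<'E'
from workcell import *
import cv2
s=observe(); print(s)
for c in ["side","top","wrist"]:
    p=snapshot(c); cv2.imwrite(f"pics/{c}0.png",p["color"][:,:,::-1])
    print(c,{k:v for k,v in p.items() if k!="color"})
    if c!="wrist":
        for n in ["case","socket","latch_pivot","latch_tab","lid_handle","lid_hinge","plate_104_mid","plate_90_mid","plate_76_mid","plate_62_mid","dowel_mid","rack","wax_can","bowl","gouge"]:
            print(c,n,[(round(d["conf"],2),[round(float(v),3) for v in d["centre"]]) for d in spot_point(c,n)][:4])
print(observe()["t"])
E
```

```text
pics
{'t': 0.0, 'qpos': array([-1.21640510e+00,  3.53637484e-01,  1.63416320e+00,  1.27029389e-05,
        1.15521318e+00, -2.36654661e-03]), 'joint_velocities': array([ 9.03672046e-08,  2.62506007e-03,  1.16406703e-03,  7.85046864e-04,
       -8.61928993e-04,  9.44191018e-04]), 'tau': array([ 3.00652493e-03, -6.05248833e+01, -3.42064977e+01,  9.76349838e-05,
        9.47398221e-03, -9.20619868e-06]), 'eef_pos': array([ 0.21812979, -0.58518585,  0.2415559 ]), 'tcp_rot': array([ 2.02746161,  0.36702399, -2.0279508 ]), 'contact_force': array([0.54040156, 1.18122148, 0.237647  ]), 'wrist_torque': array([ 0.03835741, -0.01268305,  0.03053074]), 'gripper_width': 0.08524077924362934}
side {'mtx': array([[623.23716368,   0.        , 320.83138417],
       [  0.        , 623.23716368, 249.24028821],
       [  0.        ,   0.        ,   1.        ]]), 'R': array([[-0.67230789, -0.7401621 ,  0.01273481],
       [-0.55576637,  0.49330341, -0.66916028],
       [ 0.48900495, -0.45695931, -0.74300898]]), 't': array([0.39100422, 0.38657861, 1.15334813])}
side case [(0.49, [0.459, 0.146, 0.145])]
si
[... 1767 characters left out ...]
0.002]), (0.49, [0.462, -0.253, 0.017])]
top wax_can [(0.69, [0.632, 0.461, 0.001])]
top bowl [(0.86, [0.757, -0.074, -0.001])]
top gouge [(0.72, [0.423, 0.406, -0.002])]
wrist {'mtx': array([[371.64829954,   0.        , 320.4467472 ],
       [  0.        , 371.64829954, 240.52687389],
       [  0.        ,   0.        ,   1.        ]]), 'T_tool_cam': array([[-8.08186130e-05, -2.97728883e-01,  9.54650463e-01,
        -1.31888050e-01],
       [ 9.99999983e-01,  1.31541314e-04,  1.25681875e-04,
        -2.47357292e-04],
       [-1.62995101e-04,  9.54650457e-01,  2.97728868e-01,
        -7.62915901e-02],
       [ 0.00000000e+00,  0.00000000e+00,  0.00000000e+00,
         1.00000000e+00]])}
1.65
```

View pics/top0.png

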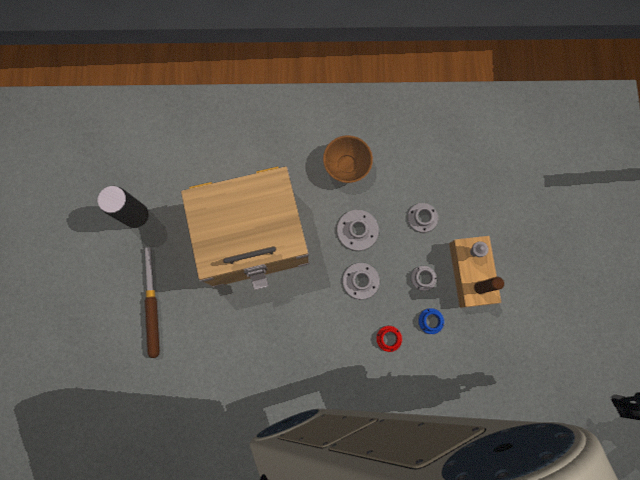

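View pics/side0.png

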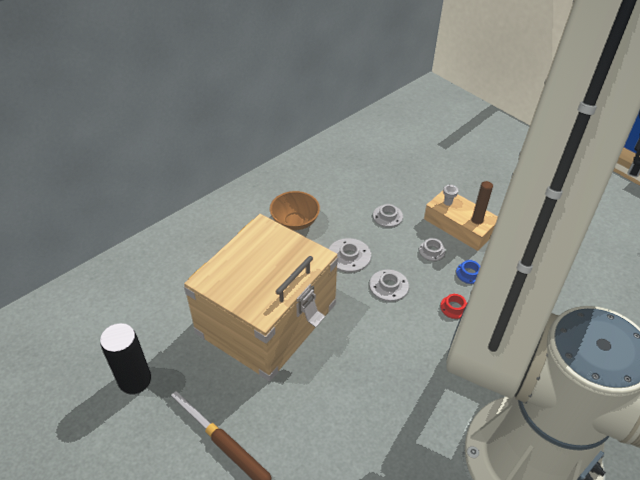

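Run:
```python
import cv2
a=cv2.imread("pics/top0.png"); b=cv2.imread("pics/side0.png")
cv2.imwrite("pics/c1.png",cv2.resize(a[190:360,320:520],None,fx=4,fy=3.5,interpolation=cv2.INTER_CUBIC)[:600])
cv2.imwrite("pics/c2.png",cv2.resize(b[170:320,320:520],None,fx=4,fy=4,interpolation=cv2.INTER_CUBIC))
```

```text
(no output)
```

View pics/c1.png

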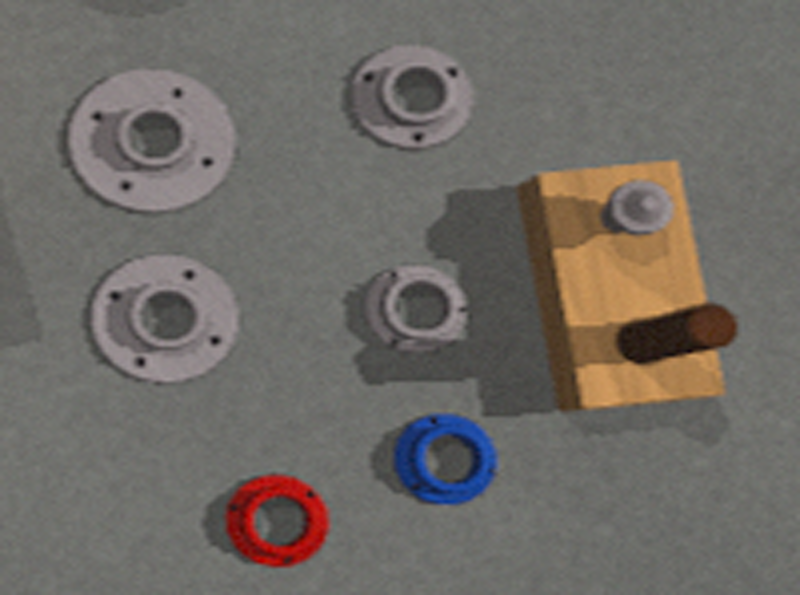

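View pics/c2.png

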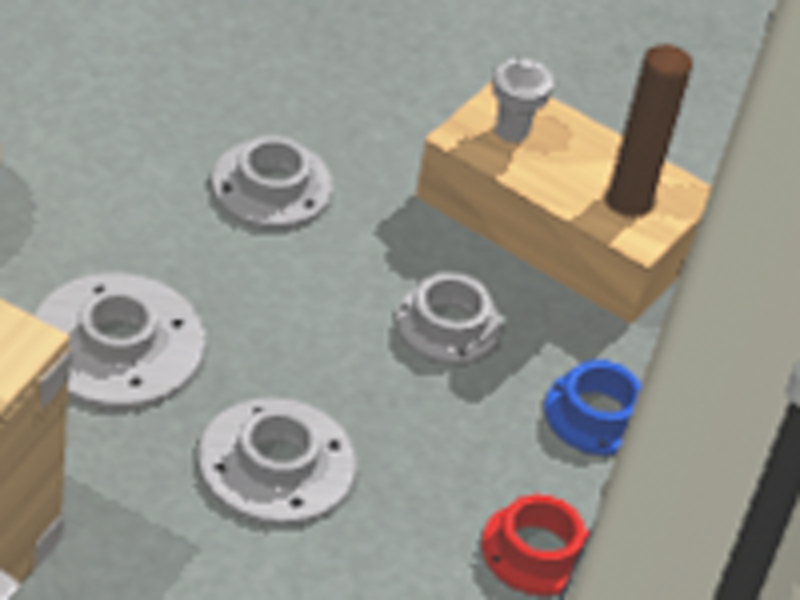

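```bash
cat > h.py <<'E'
from workcell import *
import numpy as np, cv2
from scipy.spatial.transform import Rotation as Ro
YAW=0.211
PIV=np.array([0.463,0.143,0.143])
ex=np.array([np.cos(YAW),np.sin(YAW),0]); ey=np.array([-np.sin(YAW),np.cos(YAW),0]); ez=np.array([0,0,1.])
def setcase(yaw):
    pass
def att(x,y):
    x=np.array(x,float);x/=np.linalg.norm(x);y=np.array(y,float);y-=x*(x@y);y/=np.linalg.norm(y)
    return Ro.from_matrix(np.column_stack([x,y,np.cross(x,y)])).as_rotvec()
def down(th): return att([0,0,-1],[np.cos(th),np.sin(th),0])
def Rt(): return Ro.from_rotvec(observe()["tcp_rot"]).as_matrix()
def pic(c,name=None,label=None):
    s=observe();p=snapshot(c)
    if name: cv2.imwrite(f"pics/{name}.png",p["color"][:,:,::-1])
    p["s"]=s
    return p
def st(msg=""):
    s=observe();print(msg,"t%.1f"%s["t"],"pos",np.round(s["eef_pos"],4),"F",np.round(s["contact_force"],1),"w%.4f"%s["gripper_width"])
    return s
def cam_pose(p):
    "R,t world->cam"
    if "R" in p: return p["R"],p["t"]
    W=np.eye(4);W[:3,:3]=Ro.from_rotvec(p["s"]["tcp_rot"]).as_matrix();W[:3,3]=p["s"]["eef_pos"]
    C=np.linalg.inv(W@p["T_tool_cam"]);return C[:3,:3],C[:3,3]
def proj(p,X):
    R,t=cam_pose(p);X=np.atleast_2d(X)@R.T+t
    K=p["mtx"]
    if "R" in p: q=X/X[:,2:]
    else:
        r=np.linalg.norm(X[:,:2],axis=1);th=np.arctan2(r,X[:,2]);q=X[:,:2]/np.maximum(r,1e-9)[:,None]*th[:,None]
    return np.column_stack([q[:,0]*K[0,0]+K[0,2],q[:,1]*K[1,1]+K[1,2]])
def pix2plane(p,uv,z):
    R,t=cam_pose(p);K=p["mtx"];uv=np.atleast_2d(uv).astype(float)
    a=(uv[:,0]-K[0,2])/K[0,0];b=(uv[:,1]-K[1,2])/K[1,1]
    if "R" in p: d=np.column_stack([a,b,np.ones(len(a))])
    else:
        th=np.hypot(a,b);k=np.sin(th)/np.maximum(th,1e-9);d=np.column_stack([a*k,b*k,np.cos(th)])
    d=d@R;o=-R.T@t
    return o+d*((z-o[2])/d[:,2])[:,None]
E
python3 - <<'E'
from h import *
print(Rt().round(2)); print(Ro.from_rotvec(down(0)).as_matrix())
pv=PIV
# latch arc feasibility
phi0=np.arctan2(21,38.5)
for sgn in (1,-1):
  for pit0,pit1 in ((0.2,1.2),(0.4,1.3),(0.0,1.3),(.8,.8),(.6,1.2)):
    r=[]
    for k in np.linspace(0,1,6):
        a=phi0+1.95*k; P=pv+0.044*(-np.sin(a)*ex-np.cos(a)*ez)
        pit=pit0+(pit1-pit0)*k
        q=inverse_kinematics(P,att(np.cos(pit)*ex-np.sin(pit)*ez,sgn*ey)); r.append(None if q is None else np.round(q,1).tolist())
    print(sgn,pit0,pit1,r[0],r[-1],sum(x is None for x in r))
HG=PIV+0.21*ex+np.array([0,0,.0175])
for sgn in (1,-1):
  for tilt in (0,.2,-.2):
    for a in (0,.3,.6):
        P=HG+ex*(-.18*np.cos(a)+.045*np.sin(a))+ez*(.18*np.sin(a)+.045*np.cos(a))
        q=inverse_kinematics(P,att(-np.sin(tilt)*ex-np.cos(tilt)*ez,sgn*ex)); print("lid",sgn,tilt,a,None if q is None else np.round(q,1))
E
```

```text
[[ 0.    0.35 -0.94]
 [ 0.   -0.94 -0.35]
 [-1.    0.   -0.  ]]
[[ 1.11022302e-16  1.00000000e+00  1.11022302e-16]
 [-1.11022302e-16  1.11022302e-16 -1.00000000e+00]
 [-1.00000000e+00  1.11022302e-16  1.11022302e-16]]
1 0.2 1.2 None [0.3, 0.0, 2.3, -0.1, 0.5, -1.4] 3
1 0.4 1.3 None [0.3, 0.1, 2.2, -0.1, 0.6, -1.4] 2
1 0.0 1.3 [0.5, 1.5, 2.6, 3.6, 2.4, 1.9] [0.3, 0.1, 2.2, -0.1, 0.6, -1.4] 2
1 0.8 0.8 [0.4, 0.3, 2.6, 3.4, 0.5, 1.5] [0.4, 0.0, 2.6, 3.7, 0.2, 1.1] 0
1 0.6 1.2 None [0.3, 0.0, 2.3, -0.1, 0.5, -1.4] 2
-1 0.2 1.2 None [0.3, 0.0, 2.3, -0.1, 0.5, 1.8] 3
-1 0.4 1.3 None [0.3, 0.1, 2.2, -0.1, 0.6, 1.7] 2
-1 0.0 1.3 [0.5, 1.5, 2.6, 3.6, 2.4, -1.2] [0.3, 0.1, 2.2, -0.1, 0.6, 1.7] 2
-1 0.8 0.8 [0.4, 0.3, 2.6, 3.4, 0.5, -1.7] [0.4, 0.0, 2.6, 3.7, 0.2, -2.0] 0
-1 0.6 1.2 None [0.3, 0.0, 2.3, -0.1, 0.5, 1.8] 2
lid 1 0 0 [ 0.3  0.2  1.9 -0.   1.   0.1]
lid 1 0 0.3 [ 0.3  0.2  1.8 -0.   1.1  0.1]
lid 1 0 0.6 [ 0.3  0.2  1.7 -0.   1.2  0.1]
lid 1 0.2 0 [0.3 0.3 1.8 0.  1.2 0.1]
lid 1 0.2 0.3 [0.3 0.3 1.7 0.  1.4 0.1]
lid 1 0.2 0.6 [0.3 0.3 1.6 0.  1.5 0.1]
lid 1 -0.2 0 [ 0.3  0.1  2.  -0.   0.8  0.1]
lid 1 -0.2 0.3 [ 0.3  0.1  1.9 -0.   0.9  0.1]
lid 1 -0.2 0.6 [ 0.3  0.1  1.8 -0.   1.   0.1]
lid -1 0 0 None
lid -1 0 0.3 None
lid -1 0 0.6 None
lid -1 0.2 0 None
lid -1 0.2 0.3 None
lid -1 0.2 0.6 None
lid -1 -0.2 0 None
lid -1 -0.2 0.3 None
lid -1 -0.2 0.6 None
```

View pics/wrist0.png

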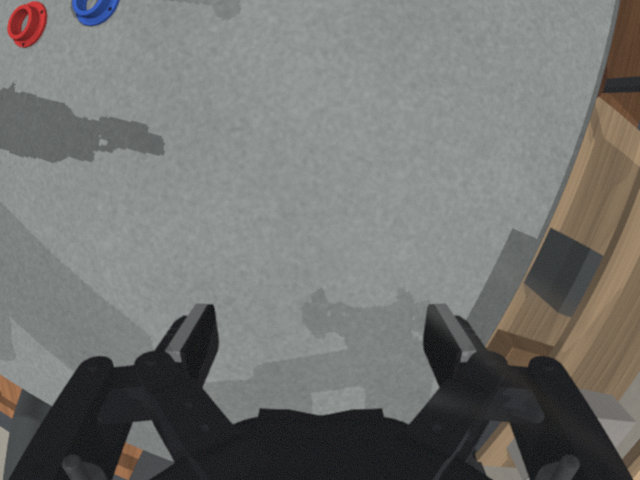

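Run:
```python
from h import *
pv=PIV
phi0=np.arctan2(21,38.5)
for sgn in (1,-1):
  for pit0,pit1 in ((1.,1.2),(1.1,1.3),(1.2,1.4),(1.2,1.2),(1.3,1.3)):
    r=[]
    for k in np.linspace(0,1,6):
        a=phi0+1.95*k; P=pv+0.044*(-np.sin(a)*ex-np.cos(a)*ez)
        pit=pit0+(pit1-pit0)*k
        q=inverse_kinematics(P,att(np.cos(pit)*ex-np.sin(pit)*ez,sgn*ey)); r.append(None if q is None else np.round(q,1).tolist())
    print(sgn,pit0,pit1,r[0],r[2],r[-1],sum(x is None for x in r))
HG=PIV+0.21*ex+np.array([0,0,.0175])
for off in (0,.3,.5,.7):
    for a in (0,.6,1.2,1.4,1.6):
        tilt=max(0,a-off)
        P=HG+ex*(-.18*np.cos(a)+.045*np.sin(a))+ez*(.18*np.sin(a)+.045*np.cos(a))
        A=att(-np.sin(tilt)*ex-np.cos(tilt)*ez,np.cos(tilt)*ex-np.sin(tilt)*ez)
        q=inverse_kinematics(P,A); print("lid",off,a,None if q is None else np.round(q,1))
```

```text
1 1.0 1.2 [0.4, 0.2, 2.5, 3.8, 0.1, 1.0] [0.4, 0.1, 2.4, -0.5, 0.1, -1.0] [0.3, 0.0, 2.3, -0.1, 0.5, -1.4] 1
1 1.1 1.3 [0.3, 0.2, 2.4, -0.6, 0.1, -0.8] [0.3, 0.1, 2.4, -0.2, 0.3, -1.3] [0.3, 0.1, 2.2, -0.1, 0.6, -1.4] 0
1 1.2 1.4 [0.3, 0.2, 2.3, -0.2, 0.2, -1.3] [0.3, 0.1, 2.3, -0.1, 0.4, -1.4] [0.3, 0.1, 2.2, -0.0, 0.7, -1.4] 0
1 1.2 1.2 [0.3, 0.2, 2.3, -0.2, 0.2, -1.3] [0.3, 0.1, 2.4, -0.1, 0.3, -1.3] [0.3, 0.0, 2.3, -0.1, 0.5, -1.4] 0
1 1.3 1.3 [0.3, 0.2, 2.3, -0.1, 0.4, -1.4] [0.3, 0.1, 2.3, -0.1, 0.5, -1.4] [0.3, 0.1, 2.2, -0.1, 0.6, -1.4] 0
-1 1.0 1.2 [0.4, 0.2, 2.5, 3.8, 0.1, -2.1] [0.4, 0.1, 2.4, -0.5, 0.1, 2.2] [0.3, 0.0, 2.3, -0.1, 0.5, 1.8] 1
-1 1.1 1.3 [0.3, 0.2, 2.4, -0.6, 0.1, 2.3] [0.3, 0.1, 2.4, -0.2, 0.3, 1.9] [0.3, 0.1, 2.2, -0.1, 0.6, 1.7] 0
-1 1.2 1.4 [0.3, 0.2, 2.3, -0.2, 0.2, 1.9] [0.3, 0.1, 2.3, -0.1, 0.4, 1.8] [0.3, 0.1, 2.2, -0.0, 0.7, 1.7] 0
-1 1.2 1.2 [0.3, 0.2, 2.3, -0.2, 0.2, 1.9] [0.3, 0.1, 2.4, -0.1, 0.3, 1.8] [0.3, 0.0, 2.3, -0.1, 0.5, 1.8] 0
-1 1.3 1.3 [0.3, 0.2, 2.3, -0.1, 0.4, 1.7] [0.3, 0.1, 2.3, -0.1, 0.5, 1.7] [0.3, 0.1, 2.2, -0.1, 0.6, 1.7] 0
lid 0 0 [ 0.3  0.2  1.9 -0.   1.   0.1]
lid 0 0.6 [0.3 0.6 1.3 0.  1.9 0.1]
lid 0 1.2 [0.3 1.1 0.6 0.1 2.7 0.1]
lid 0 1.4 None
lid 0 1.6 None
lid 0.3 0 [ 0.3  0.2  1.9 -0.   1.   0.1]
lid 0.3 0.6 [0.3 0.4 1.5 0.  1.6 0.1]
lid 0.3 1.2 [0.3 0.9 0.8 0.1 2.4 0.1]
lid 0.3 1.4 [0.3 1.1 0.5 0.1 2.7 0.1]
lid 0.3 1.6 None
lid 0.5 0 [ 0.3  0.2  1.9 -0.   1.   0.1]
lid 0.5 0.6 [0.3 0.3 1.6 0.  1.3 0.1]
lid 0.5 1.2 [0.3 0.8 0.9 0.  2.2 0.1]
lid 0.5 1.4 [0.3 1.  0.6 0.1 2.5 0.1]
lid 0.5 1.6 None
lid 0.7 0 [ 0.3  0.2  1.9 -0.   1.   0.1]
lid 0.7 0.6 [ 0.3  0.2  1.7 -0.   1.2  0.1]
lid 0.7 1.2 [0.3 0.7 1.  0.  2.  0.1]
lid 0.7 1.4 [0.3 0.9 0.7 0.  2.3 0.1]
lid 0.7 1.6 [0.3 1.1 0.4 0.1 2.6 0.1]
```

Run:
```python
from h import *
phi0=np.arctan2(21,38.5)
def tab(a): a=phi0+a; return PIV+0.044*(-np.sin(a)*ex-np.cos(a)*ez)
def A(p): return att(np.cos(p)*ex-np.sin(p)*ez,ey)
movel([0.218,-0.586,0.34],speed=.3)
d=np.cos(1.2)*ex-np.sin(1.2)*ez
move_ptp(tab(0)-0.12*d,A(1.2)); st()
movel(tab(0)-0.05*d,speed=.15); st()
pic("wrist","w1"); pic("side","s1")
```

```text
t4.8 pos [0.4003 0.1292 0.2164] F [ 0.9  0.1 -0.2] w0.0851
 t5.4 pos [0.4247 0.1346 0.151 ] F [-0.2 -0.   0.3] w0.0850
```

View pics/w1.png

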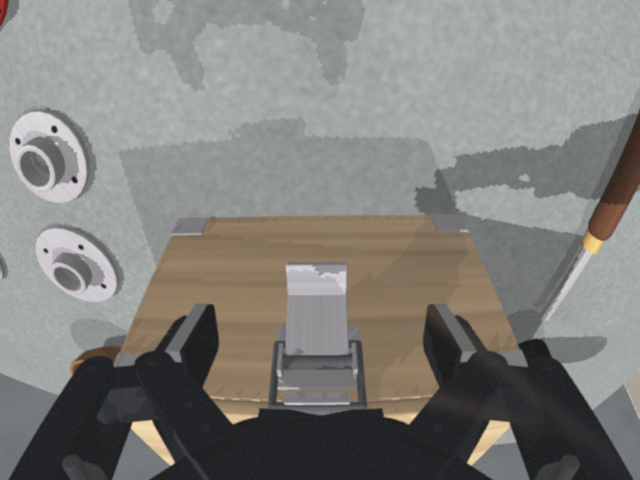

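View pics/s1.png

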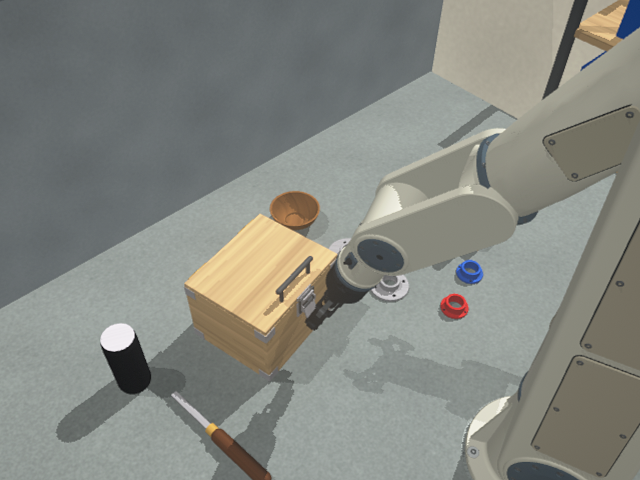

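Run:
```python
from h import *
phi0=np.arctan2(21,38.5)
def tab(a): a=phi0+a; return PIV+0.044*(-np.sin(a)*ex-np.cos(a)*ez)
def A(p): return att(np.cos(p)*ex-np.sin(p)*ez,ey)
print(movel(tab(0),speed=.1,f_stop=15)); st()
grasp(30); st("grasp")
for a in np.linspace(0,1.95,14)[1:]:
    movel(tab(a),speed=.08,attitude=A(1.2+.2*a/1.95))
    s=observe()
    if np.linalg.norm(s["contact_force"])>15: st("a%.2f"%a)
st("end"); pic("wrist","w2"); pic("side","s2")
```

```text
False
 t6.1 pos [0.4424 0.1386 0.1047] F [ 0.5  0.1 -0.4] w0.0854
grasp t6.7 pos [0.4425 0.1372 0.1049] F [  1.  -19.9  11.7] w0.0308
a0.15 t6.9 pos [0.4377 0.1361 0.1084] F [ 10.6 -20.8  -0.5] w0.0309
a0.30 t7.2 pos [0.4329 0.135  0.1127] F [ 10.1 -21.4  -2.9] w0.0304
a0.45 t7.4 pos [0.4284 0.134  0.1177] F [  7.7 -21.8  -1.6] w0.0311
a0.60 t7.7 pos [0.4248 0.1331 0.1231] F [  8.  -20.5  -2.4] w0.0304
a0.75 t7.9 pos [0.422  0.1324 0.129 ] F [  6.5 -20.6  -1.6] w0.0307
a0.90 t8.2 pos [0.42   0.1319 0.1352] F [  5.6 -19.7  -2.6] w0.0302
a1.05 t8.4 pos [0.4188 0.1316 0.1414] F [  3.8 -18.5  -3.5] w0.0303
a1.20 t8.7 pos [0.4189 0.1317 0.1479] F [  1.2 -17.5  -2.2] w0.0302
a1.35 t8.9 pos [0.4201 0.1319 0.1543] F [  1.9 -17.   -1.6] w0.0301
a1.50 t9.2 pos [0.4219 0.1322 0.1603] F [  0.1 -17.4  -1.4] w0.0303
a1.65 t9.4 pos [0.4249 0.1329 0.166 ] F [ -2.3 -16.7  -0.9] w0.0304
a1.80 t9.7 pos [0.4284 0.1336 0.1711] F [ -2.2 -16.5   1.5] w0.0301
a1.95 t9.9 pos [0.4301 0.1339 0.1734] F [ -6.3 -14.2 -12.3] w0.0301
end t9.9 pos [0.4301 0.1339 0.1734] F [ -6.3 -14.2 -12.3] w0.0301
```

View pics/w2.png

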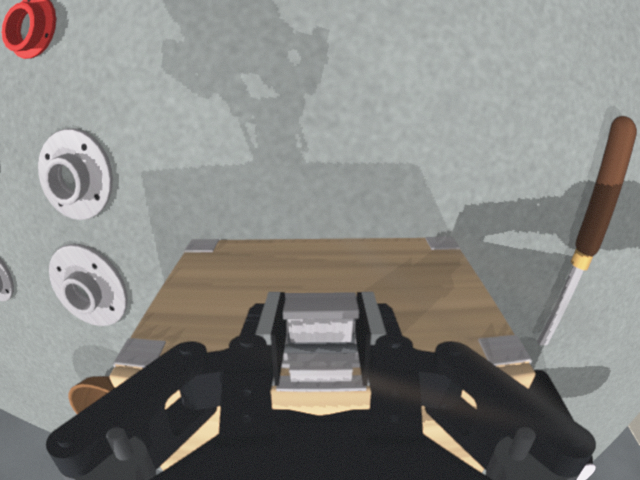

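View pics/s2.png

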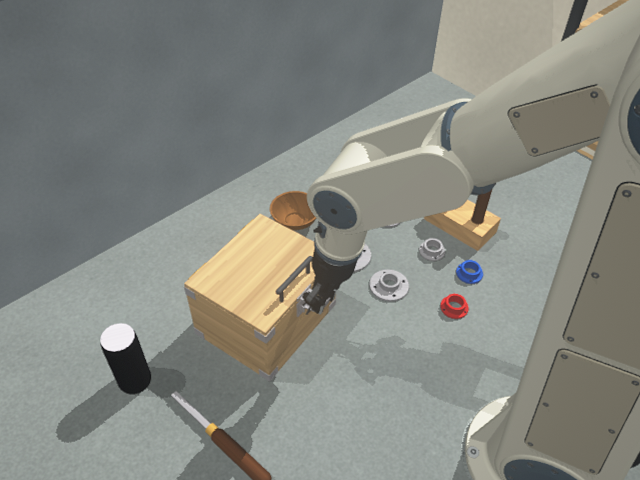

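Run:
```python
from h import *
PIV[:]=PIV-0.0015*ey
HG=PIV+0.21*ex+np.array([0,0,.0175])
def hp(a): return HG+ex*(-.18*np.cos(a)+.045*np.sin(a))+ez*(.18*np.sin(a)+.045*np.cos(a))
open_jaws()
d=np.cos(1.4)*ex-np.sin(1.4)*ez
s=st("rel"); movel(s["eef_pos"]-0.12*d,speed=.2)
P=hp(0)
move_ptp(P+[0,0,.10],down(YAW)); 
movel(P+[0,0,.04],speed=.15);st()
for c in ("top","side"):
    p=pic(c,c+"3"); 
    for n in ("latch_tab","lid_handle"): print(c,n,[(round(x["conf"],2),np.round(x["centre"],3)) for x in spot_point(c,n)][:2])
pic("wrist","w3"); print(P)
```

```text
rel t10.6 pos [0.4359 0.1373 0.1772] F [ 0.2 -0.2 -0.3] w0.0852
 t13.3 pos [0.4928 0.1479 0.2459] F [-0.1  0.3 -0.1] w0.0854
top latch_tab [(0.62, array([0.431, 0.136, 0.161]))]
top lid_handle [(0.69, array([0.494, 0.146, 0.204])), (0.57, array([0.42 , 0.407, 0.001]))]
side latch_tab []
side lid_handle [(0.55, array([0.495, 0.143, 0.208]))]
[0.49264882 0.1478164  0.2055    ]
```

View pics/w3.png

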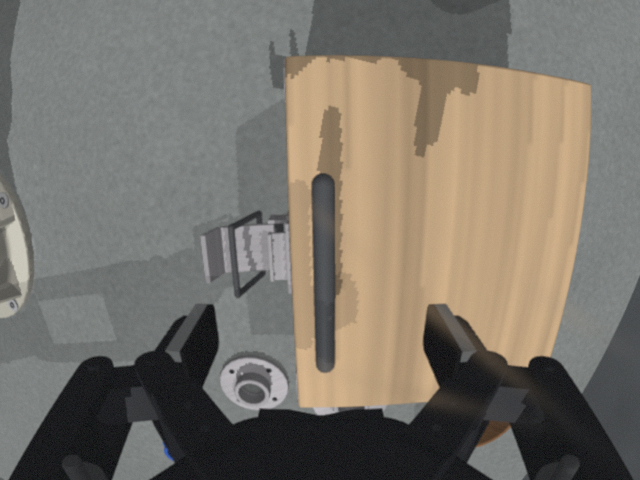

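View pics/side3.png

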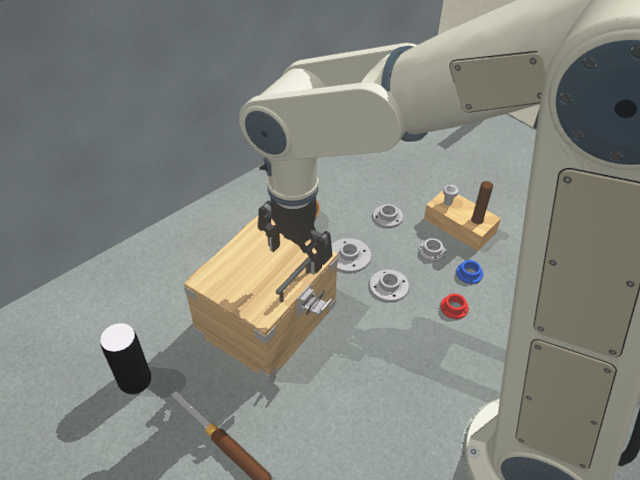

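Run:
```python
from h import *
PIV[:]=PIV-0.0015*ey
HG=PIV+0.21*ex+np.array([0,0,.0175])
def hp(a): return HG+ex*(-.18*np.cos(a)+.045*np.sin(a))+ez*(.18*np.sin(a)+.045*np.cos(a))
def A(t): return att(-np.sin(t)*ex-np.cos(t)*ez,np.cos(t)*ex-np.sin(t)*ez)
print(movel(hp(0),speed=.1,f_stop=15));
grasp(60);st("grasp")
for a in np.linspace(0,1.5,16)[1:]:
    movel(hp(a),speed=.12,attitude=A(max(0,a-.5)))
    s=observe(); f=np.linalg.norm(s["contact_force"])
    print("%.2f F%.0f w%.3f"%(a,f,s["gripper_width"]),np.round(s["eef_pos"]-hp(a),3))
    if f>60: break
st("end"); pic("side","s4"); pic("top","t4")
```

```text
False
grasp t14.9 pos [0.4947 0.1483 0.2061] F [ 6.7  1.1 -2.4] w0.0081
0.10 F8 w0.009 [0.002 0.001 0.001]
0.20 F8 w0.008 [0.001 0.    0.   ]
0.30 F8 w0.009 [ 0.001  0.    -0.   ]
0.40 F7 w0.008 [-0.     0.    -0.001]
0.50 F5 w0.008 [-0.001  0.    -0.   ]
0.60 F8 w0.008 [-0.001  0.001 -0.   ]
0.70 F9 w0.008 [-0.001  0.001  0.   ]
0.80 F11 w0.008 [-0.001  0.001  0.   ]
0.90 F12 w0.008 [-0.001  0.001  0.001]
1.00 F14 w0.008 [-0.001  0.001  0.001]
1.10 F14 w0.008 [-0.001  0.002  0.001]
1.20 F17 w0.008 [-0.001  0.002  0.001]
1.30 F17 w0.008 [-0.001  0.002  0.002]
1.40 F20 w0.008 [-0.001  0.002  0.002]
1.50 F23 w0.008 [-0.001  0.003  0.002]
end t19.5 pos [0.6988 0.1948 0.3456] F [-6.6 18.1 12.7] w0.0082
```

View pics/s4.png

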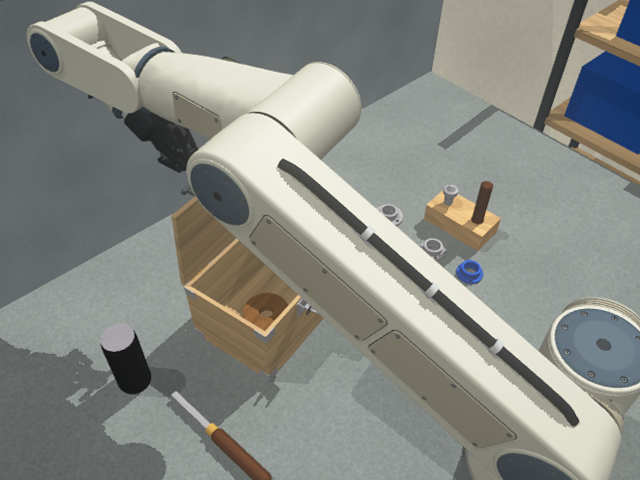

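Run:
```python
from h import *
open_jaws(); s=st("rel")
d=Ro.from_rotvec(s["tcp_rot"]).as_matrix()[:,0]
for L in (.1,.08,.06,.05):
    try: movel(s["eef_pos"]-L*d,speed=.15); print("ret",L); break
    except PlanningError as e: print(e)
s=st()
for P,t in (([.70,.15,.50],.6),([.66,.15,.52],.3)):
    A=att(-np.sin(t)*ex-np.cos(t)*ez,np.cos(t)*ex-np.sin(t)*ez)
    print(inverse_kinematics(P,A))
pic("side","s5");
```

```text
rel t20.3 pos [0.7001 0.1921 0.3432] F [-0.3 -0.4  0.2] w0.0851
the arm cannot follow that straight line within its joint ranges
the arm cannot follow that straight line within its joint ranges
the arm cannot follow that straight line within its joint ranges
the arm cannot follow that straight line within its joint ranges
 t20.3 pos [0.7001 0.1921 0.3432] F [-0.3 -0.4  0.2] w0.0851
[ 2.09413185e-01  8.15759248e-01  4.54531373e-01 -1.44230844e-03
  2.47130094e+00 -2.43990687e-03]
[0.21996239 0.51425907 0.84161776 0.00304311 2.0857025  0.01006072]
```

View pics/s5.png

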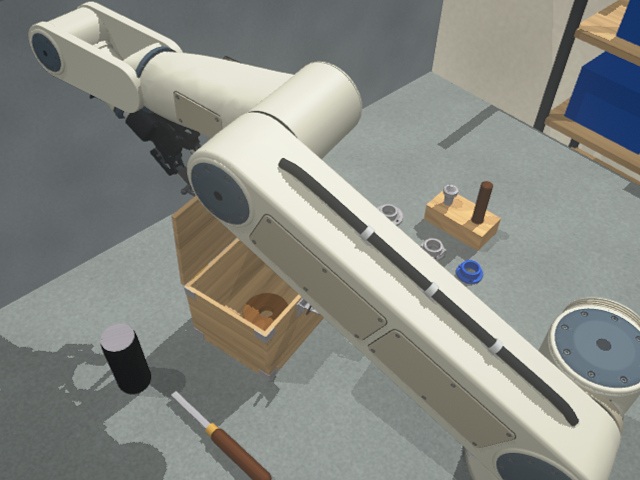

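Run:
```python
from h import *
s=st("rel"); print(s["qpos"].round(2))
def A(t): return att(-np.sin(t)*ex-np.cos(t)*ez,np.cos(t)*ex-np.sin(t)*ez)
P=s["eef_pos"]
for up,out,t in ((.03,.03,.85),(.035,.02,.8),(.04,.01,.8),(.04,.0,.8),(.04,-.01,.8)):
    try: movel(P+up*ez+out*ex,speed=.08,attitude=A(t)); print("ok",up,out,t); break
    except PlanningError as e: print(e)
st()
```

```text
rel t20.4 pos [0.7001 0.1922 0.3432] F [-0.4  0.4  0.4] w0.0850
[0.25 1.11 0.4  0.07 2.63 0.08]
ok 0.03 0.03 0.85
 t21.1 pos [0.7294 0.1985 0.3726] F [ 1.   0.3 -0.1] w0.0856
```

Run:
```python
from h import *
def A(t): return att(-np.sin(t)*ex-np.cos(t)*ez,np.cos(t)*ex-np.sin(t)*ez)
P=observe()["eef_pos"]
movel(P+.09*ez-.01*ex,speed=.15,attitude=A(.6)); st()
move_ptp([.5,-.1,.45],down(0.)); st()
for c in ("top","side"):
    p=pic(c,c+"6")
    for n in ("case","socket","lid_handle","lid_hinge","latch_tab","plate_104_mid","plate_90_mid","plate_76_mid","plate_62_mid"): print(c,n,[(round(x["conf"],2),np.round(x["centre"],3)) for x in spot_point(c,n)][:3])
```

```text
t21.8 pos [0.7195 0.1964 0.4608] F [ 0.5  0.6 -0.6] w0.0852
 t23.2 pos [ 0.501  -0.0998  0.4497] F [ 0.6 -0.8 -0. ] w0.0857
top case [(0.28, array([ 0.476, -0.37 , -0.001]))]
top socket [(0.64, array([0.569, 0.165, 0.028]))]
top lid_handle []
top lid_hinge [(0.98, array([0.668, 0.19 , 0.162]))]
top latch_tab [(0.92, array([0.434, 0.131, 0.164]))]
top plate_104_mid [(0.95, array([ 0.584, -0.093,  0.014])), (0.47, array([0.63 , 0.459, 0.003]))]
top plate_90_mid [(0.49, array([ 0.455, -0.101,  0.011]))]
top plate_76_mid [(0.51, array([ 0.613, -0.265,  0.012]))]
top plate_62_mid [(0.95, array([ 0.461, -0.251,  0.015])), (0.5, array([ 0.362, -0.263,  0.011]))]
side case [(0.83, array([0.571, 0.165, 0.   ]))]
side socket [(0.68, array([0.573, 0.167, 0.034]))]
side lid_handle [(0.94, array([0.697, 0.193, 0.345]))]
side lid_hinge [(0.9, array([0.673, 0.188, 0.161]))]
side latch_tab [(0.84, array([0.428, 0.132, 0.159])), (0.47, array([0.633, 0.458, 0.003]))]
side plate_104_mid [(0.79, array([ 0.585, -0.094,  0.01 ]))]
side plate_90_mid [(0.66, array([ 0.463, -0.099,  0.012]))]
side plate_76_mid [(0.74, array([ 0.613, -0.258,  0.011]))]
side plate_62_mid [(0.91, array([ 0.321, -0.162,  0.011])), (0.88, array([ 0.358, -0.263,  0.012])), (0.63, array([ 0.466, -0.256,  0.011]))]
```

View pics/top6.png

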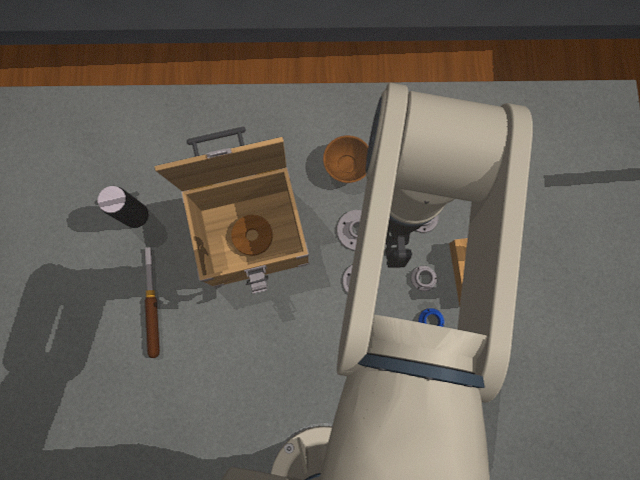

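View pics/side6.png

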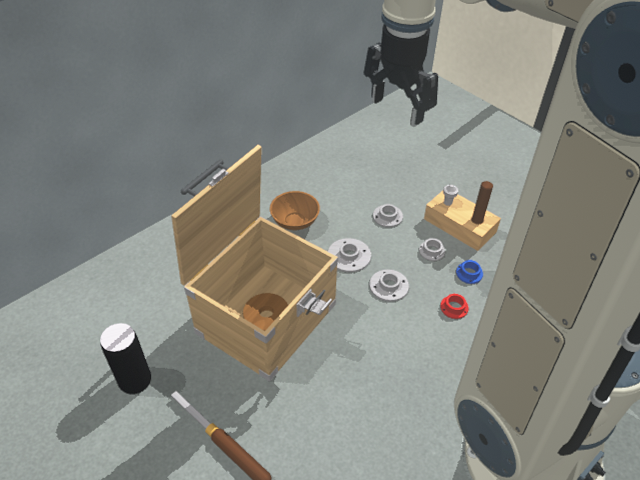

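Run:
```python
from h import *
S=np.array([.570,.166])
for i,(th,z) in enumerate(((YAW,.26),(YAW+np.pi/2,.26),(YAW-np.pi/2,.26))):
    try: move_ptp([*S,z+.06],down(th))
    except PlanningError as e: print(i,e); continue
    movel([*S,z],speed=.2); dwell(.2)
    p=pic("wrist",f"w7_{i}"); st()
    print(i,proj(p,[[*S,.028]]),[(round(x["conf"],2),np.round(x["centre"],4)) for x in spot_point("wrist","socket")][:2])
    movel([*S,z+.06],speed=.2)
    import pickle; pickle.dump(p,open(f"w7_{i}.pkl","wb"))
```

```text
t26.1 pos [0.5708 0.1661 0.2615] F [ 1.  -0.2 -0.3] w0.0851
0 [[318.67802583 204.52999066]] [(0.57, array([ 0.4548, -0.0983,  0.0133]))]
 t28.7 pos [0.5707 0.1662 0.2614] F [-0.6  1.  -0.3] w0.0854
1 [[320.10623106 202.89412463]] [(0.95, array([0.5751, 0.1679, 0.0272]))]
 t32.5 pos [0.5707 0.1662 0.2614] F [ 0.6 -0.3  0. ] w0.0853
2 [[320.76123357 206.05714905]] [(0.55, array([0.5731, 0.1657, 0.0278]))]
```

```bash
python3 -c "
import cv2,numpy as np
a=[cv2.imread(f'pics/w7_{i}.png') for i in (0,1)]
cv2.imwrite('pics/w7.png',cv2.resize(np.hstack(a),(800,300)))"
```

```text
(no output)
```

View pics/w7_0.png

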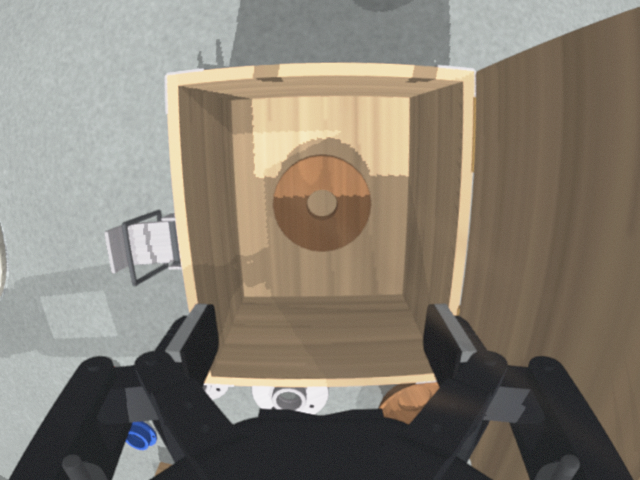

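View pics/w7_1.png

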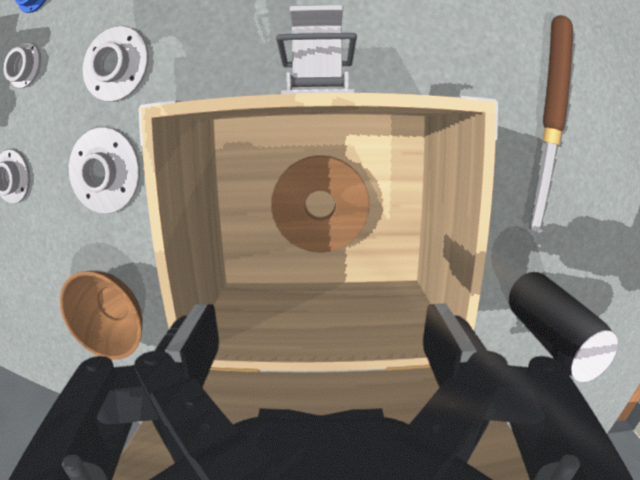

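```bash
cat > fit.py <<'E'
from h import *
from scipy.ndimage import map_coordinates
def circfit(p,c,z,r,dr=.006,n=72,iters=4,chan=None,lo=0,hi=2*np.pi,free_r=False,sign=0):
    img=cv2.GaussianBlur(p["color"],(0,0),.7).astype(float)
    c=np.array(c,float)
    for _ in range(iters):
        pts=[];w=[]
        rr=np.arange(r-dr,r+dr,.00025)
        for a in np.linspace(lo,hi,n,endpoint=False):
            P=np.column_stack([c[0]+rr*np.cos(a),c[1]+rr*np.sin(a),np.full(len(rr),z)])
            uv=proj(p,P)
            if chan=="sat":
                v=[map_coordinates(img[:,:,k],[uv[:,1],uv[:,0]],order=1,mode="nearest") for k in range(3)]
                f=v[2]/(v[0]+1)   # blue/red ratio
                f=f*200
            else: f=sum(map_coordinates(img[:,:,k],[uv[:,1],uv[:,0]],order=1,mode="nearest") for k in range(3))/3
            g=np.gradient(f); 
            if sign: g=np.maximum(g*sign,0)
            i=np.argmax(np.abs(g)); pts.append(P[i,:2]); w.append(abs(g[i]))
        pts=np.array(pts);w=np.array(w);ok=w>np.median(w)*.5
        for _ in range(5):
            d=pts-c;R=np.hypot(*d.T);res=R-r
            ok2=ok&(np.abs(res-np.median(res[ok]))<np.maximum(2*np.median(np.abs(res[ok]-np.median(res[ok]))),.0006))
            J=np.column_stack([d/R[:,None],np.ones(len(d))]);x=np.linalg.lstsq(J[ok2],res[ok2],rcond=None)[0];c=c+x[:2]
    return c,r+x[2],ok2.sum(),res[ok2].std()
E
python3 - <<'E'
from fit import *
import pickle
for i in range(3):
    p=pickle.load(open(f"w7_{i}.pkl","rb"))
    print(i,"seat",circfit(p,[.571,.166],.028,.05,chan="sat",dr=.008),"hole",circfit(p,[.571,.166],.028,.0155,chan="sat",dr=.005))
E
```

```text
0 seat (array([0.57274517, 0.16725338]), np.float64(0.04924635846440262), np.int64(67), np.float64(0.00023826313391789504)) hole (array([0.5718311, 0.1680982]), np.float64(0.014019495237188238), np.int64(57), np.float64(0.0004744873816785701))
1 seat (array([0.57220281, 0.16652064]), np.float64(0.04929979827530231), np.int64(65), np.float64(0.0002776491278087191)) hole (array([0.57073644, 0.16576856]), np.float64(0.014597254681203526), np.int64(62), np.float64(0.0003276567903756318))
2 seat (array([0.57340925, 0.16683387]), np.float64(0.04924934088019578), np.int64(64), np.float64(0.0002574119620348001)) hole (array([0.57476363, 0.16672484]), np.float64(0.014562897454283404), np.int64(60), np.float64(0.00033110378270007377))
```

```bash
cat > plates.py <<'E'
from fit import *
SOC=np.array([.5728,.1667])
def pick(c,z=.020):
    c=np.array(c,float)
    move_ptp([*c,.15],down(YAW+np.pi/2))
    dwell(.15); p=pic("wrist")
    movel([*c,z],speed=.18,f_stop=15)
    grasp(20); a=st("sq1"); open_jaws()
    movel([*c,z],speed=.1,attitude=down(YAW)) 
    grasp(60); st("sq2")
def place(k):
    P=observe()["eef_pos"]; movel([P[0],P[1],.31],speed=.3)
    st("lift")
    move_ptp([*SOC,.31],down(YAW))
    z=.028+24e-3*k+.020
    movel([*SOC,z+.03],speed=.3)
    movel([*SOC,z+.012],speed=.08); st("above")
    hit=movel([*SOC,z-.002],speed=.03,f_stop=6); st("hit %s z %.4f"%(hit,z))
    open_jaws(); st("open")
    movel([*SOC,.31],speed=.3)
E
python3 - <<'E'
from plates import *
pick([.585,-.0935])
movel([.585,-.0935,.06]); pic("wrist","w8"); st()
E
```

```text
sq1 t37.5 pos [ 0.5857 -0.0939  0.0211] F [-1.1 -2.8  6.4] w0.0454
sq2 t40.2 pos [ 0.5848 -0.0936  0.0206] F [-3.4 -0.7  8.5] w0.0434
 t40.7 pos [ 0.5843 -0.0934  0.0591] F [-0.6  1.1 -5. ] w0.0434
```

View pics/w8.png

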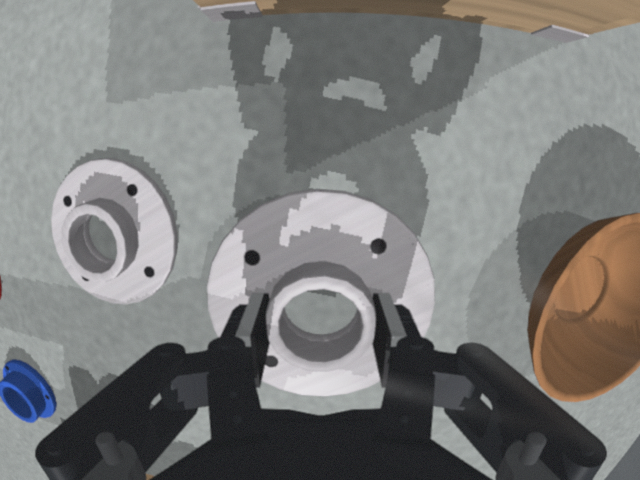

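Run:
```python
from plates import *
place(0); dwell(.2)
movel([*SOC,.26],speed=.2)
p=pic("wrist","w9")
print(circfit(p,SOC,.035,.052,dr=.008), circfit(p,SOC,.052,.0168,dr=.005),circfit(p,SOC,.052,.023,dr=.004))
```

```text
lift t41.7 pos [ 0.5832 -0.0932  0.3078] F [-0.7  0.4 -5.9] w0.0436
above t44.0 pos [0.5724 0.1666 0.0598] F [ 0.   0.  -5.3] w0.0435
hit True z 0.0480 t44.4 pos [0.5731 0.1668 0.0487] F [-0.2  0.2  5.2] w0.0436
open t44.9 pos [0.5719 0.1665 0.0476] F [-0.3 -0.6  0.3] w0.0854
(array([0.57315506, 0.16667192]), np.float64(0.05113933759304482), np.int64(36), np.float64(0.00018049717219993655)) (array([0.57318674, 0.16655359]), np.float64(0.016723960281437123), np.int64(42), np.float64(0.0002468211968309054)) (array([0.57313381, 0.16662052]), np.float64(0.02213328326900469), np.int64(42), np.float64(0.00019048620365351437))
```

View pics/w9.png

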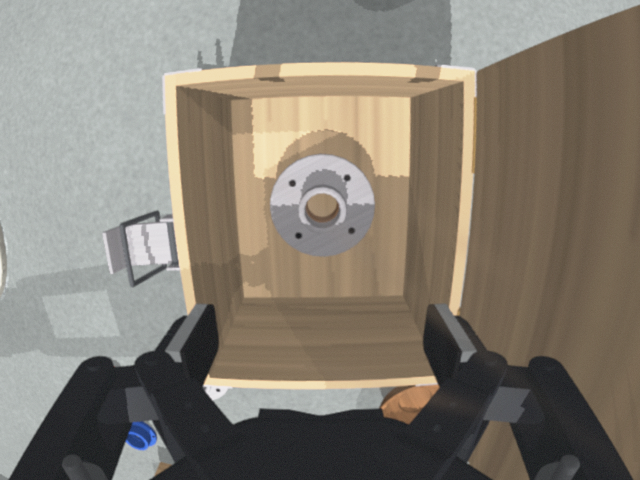

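```bash
sed -i 's/    move_ptp(\[\*c,.15\],down(YAW+np.pi\/2))/    move_ptp([*c,.24],down(YAW+np.pi\/2))/' plates.py
python3 - <<'E'
from plates import *
pick([.4595,-.0995]); place(1); st("90 done")
pick([.6135,-.2605]); pic("wrist","w10"); pic("side","s10")
E
```

```text
sq1 t50.4 pos [ 0.4598 -0.0995  0.0207] F [-1.8  1.8  7.6] w0.0454
sq2 t53.1 pos [ 0.4593 -0.0995  0.0205] F [-3.2 -0.5 10.4] w0.0438
lift t54.2 pos [ 0.4582 -0.0993  0.3082] F [ 0.3  0.1 -3.4] w0.0431
above t56.5 pos [0.5725 0.1667 0.0838] F [ 0.2 -0.5 -3.4] w0.0433
hit True z 0.0720 t57.0 pos [0.573  0.1668 0.0726] F [ 0.1 -0.9  5.3] w0.0436
open t57.4 pos [0.572  0.1665 0.0717] F [0.2 0.8 0.9] w0.0856
90 done t58.4 pos [0.5719 0.1665 0.3083] F [ 0.8 -0.6  0.4] w0.0853
sq1 t62.4 pos [ 0.6137 -0.2605  0.0208] F [-1.5  2.5  5.7] w0.0444
sq2 t65.0 pos [ 0.6138 -0.2605  0.0207] F [-1.4  0.5  5.4] w0.0440
```

View pics/s10.png

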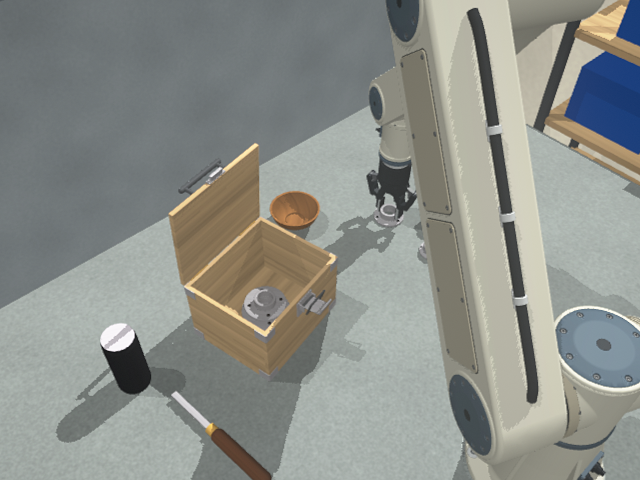

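Run:
```python
from plates import *
place(2)
for c in ("top","side"):
    p=pic(c,c+"11")
    for n in ("plate_62_mid","rack","dowel_mid","plate_76_mid"): print(c,n,[(round(x["conf"],2),np.round(x["centre"],3)) for x in spot_point(c,n)][:4])
```

```text
lift t66.2 pos [ 0.6128 -0.2601  0.3079] F [-0.3 -0.6 -3.4] w0.0436
above t69.0 pos [0.5726 0.1667 0.1079] F [ 0.4  0.3 -3.9] w0.0436
hit True z 0.0960 t69.4 pos [0.573  0.1668 0.0967] F [-1.5 -0.6  5.1] w0.0436
open t69.9 pos [0.5722 0.1666 0.0959] F [0.2 0.3 0.3] w0.0856
top plate_62_mid [(0.88, array([ 0.322, -0.159,  0.01 ])), (0.73, array([ 0.462, -0.252,  0.016])), (0.73, array([ 0.361, -0.264,  0.01 ]))]
top rack [(0.8, array([ 0.477, -0.368, -0.   ]))]
top dowel_mid [(0.69, array([ 0.434, -0.373,  0.09 ]))]
top plate_76_mid [(0.46, array([0.576, 0.162, 0.089]))]
side plate_62_mid [(0.94, array([ 0.36 , -0.261,  0.01 ])), (0.82, array([ 0.465, -0.254,  0.012])), (0.63, array([ 0.321, -0.164,  0.011])), (0.55, array([0.67 , 0.186, 0.16 ]))]
side rack [(0.77, array([ 0.478, -0.37 ,  0.002])), (0.33, array([0.67 , 0.188, 0.162]))]
side dowel_mid [(0.63, array([ 0.435, -0.374,  0.089])), (0.49, array([0.672, 0.188, 0.161]))]
side plate_76_mid [(0.85, array([0.572, 0.165, 0.087]))]
```

View pics/top11.png

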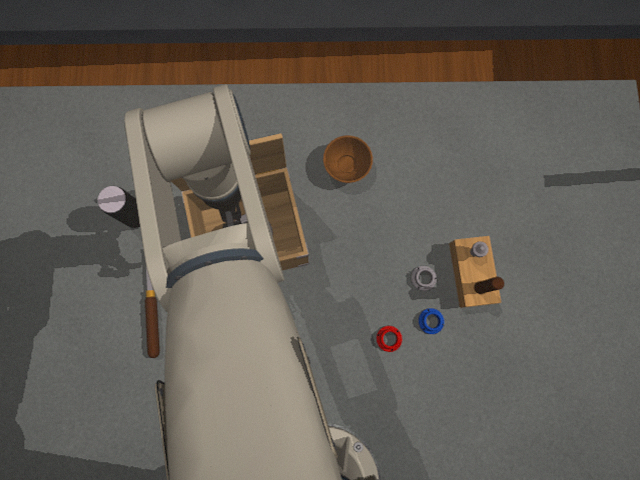

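Run:
```python
from plates import *
pick([.4635,-.2525]); pic("side","s12"); place(3)
movel([*SOC,.35],speed=.3); dwell(.2)
p=pic("wrist","w12"); t=pic("top","t12"); s=pic("side","s12b")
for k,r in enumerate((.052,.045,.038,.031)):
    print(k,circfit(p,SOC,.035+.024*k,r,dr=.004))
print(circfit(p,SOC,.124,.0168,dr=.005),circfit(p,SOC,.124,.023,dr=.004))
import pickle; pickle.dump(p,open("w12.pkl","wb"))
for c in ("top","side"):
    for n in ("rack","dowel_mid","plate_62_mid","plate_76_mid","plate_90_mid","plate_104_mid"): print(c,n,[(round(x["conf"],2),np.round(x["centre"],3)) for x in spot_point(c,n)][:2])
```

```text
sq1 t75.3 pos [ 0.4637 -0.2526  0.0206] F [-1.6  0.3  5.2] w0.0443
sq2 t78.0 pos [ 0.4634 -0.2525  0.0206] F [-2.6  0.7  9.4] w0.0439
lift t79.2 pos [ 0.4625 -0.252   0.3082] F [-0.1 -0.6 -3.5] w0.0439
above t81.8 pos [0.5726 0.1667 0.132 ] F [-0.1  0.4 -2.9] w0.0437
hit True z 0.1200 t82.2 pos [0.573  0.1668 0.1206] F [-0.6 -0.9  6. ] w0.0436
open t82.7 pos [0.5722 0.1665 0.1198] F [0.3 0.4 0.1] w0.0853
0 (array([0.57251434, 0.16730009]), np.float64(0.049514453923612756), np.int64(45), np.float64(0.0013137659640107798))
1 (array([0.57264746, 0.16764437]), np.float64(0.04438463705969126), np.int64(29), np.float64(0.0003951098983028581))
2 (array([0.57289186, 0.16694258]), np.float64(0.037345904618321414), np.int64(30), np.float64(0.0003264646845045906))
3 (array([0.57317289, 0.1666241 ]), np.float64(0.03042399812493038), np.int64(32), np.float64(0.0004435890594395452))
(array([0.57297998, 0.16672416]), np.float64(0.016806574775468337), np.int64(70), np.float64(0.00023475642596528236)) (array([0.57312573, 0.16689026]), np.float64(0.022031924375838847), np.int64(30), np.float64(0.0002479408247389516))
top rack [(0.78, array([ 0.476, -0.368, -0.002])), (0.54, array([ 0.758, -0.072,  0.003]))]
top dowel_mid [(0.76, array([ 0.434, -0.375,  0.089]))]
top plate_62_mid [(0.81, array([ 0.32 , -0.163,  0.009])), (0.51, array([0.574, 0.166, 0.116]))]
top plate_76_mid []
top plate_90_mid []
top plate_104_mid []
side rack [(0.97, array([ 0.478, -0.369,  0.005]))]
side dowel_mid [(0.55, array([ 0.435, -0.374,  0.087])), (0.2, array([0.461, 0.146, 0.145]))]
side plate_62_mid [(0.94, array([ 0.356, -0.258,  0.014])), (0.71, array([ 0.321, -0.161,  0.011]))]
side plate_76_mid [(0.84, array([0.572, 0.167, 0.085]))]
side plate_90_mid [(0.93, array([0.575, 0.164, 0.062]))]
side plate_104_mid [(0.53, array([0.573, 0.167, 0.041])), (0.21, array([ 0.636,  0.459, -0.001]))]
```

View pics/w12.png

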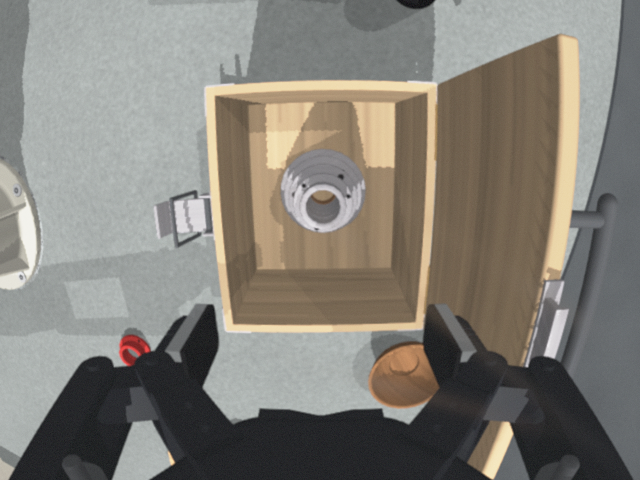

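View pics/s12b.png

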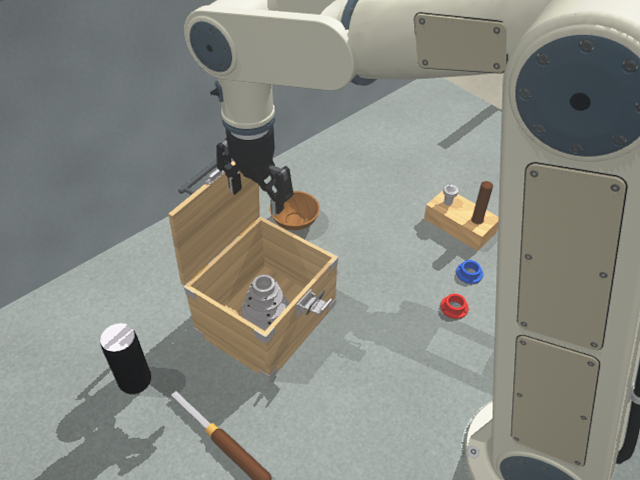

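Run:
```python
from plates import *
c=np.array([.4345,-.3745])
move_ptp([*c,.36],down(YAW+np.pi/2)); dwell(.2); st()
p=pic("wrist","w13"); print([(round(x["conf"],2),np.round(x["centre"],3)) for x in spot_point("wrist","dowel_mid")][:2])
print(circfit(p,c,.162,.014,dr=.006))
import pickle; pickle.dump(p,open("w13.pkl","wb"))
```

```text
t87.1 pos [ 0.4348 -0.3742  0.36  ] F [0.1 0.2 0.5] w0.0853
[(0.82, array([ 0.436, -0.374,  0.086]))]
(array([ 0.43310603, -0.37370736]), np.float64(0.013433171585952242), np.int64(47), np.float64(0.0002045453058562459))
```

View pics/w13.png

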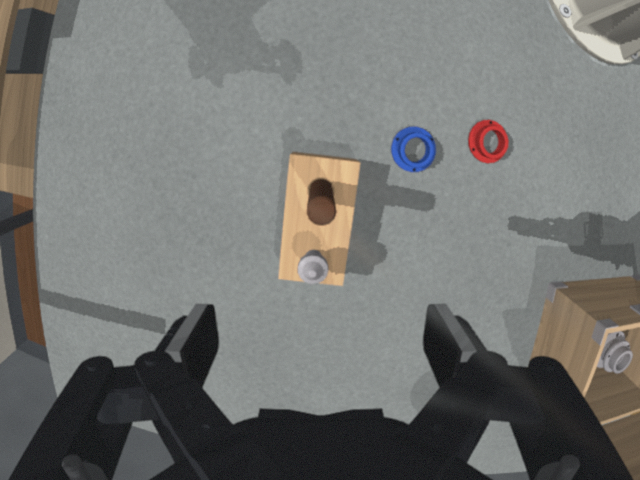

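Run:
```python
from plates import *
c=np.array([.4338,-.374])
movel([*c,.20],speed=.25)
print(movel([*c,.144],speed=.1,f_stop=10)); grasp(20); st("sq1"); open_jaws()
movel([*c,.144],speed=.1,attitude=down(YAW)); grasp(50); st("sq2")
movel([*c,.20],speed=.06); st("lift"); pic("side","s14")
movel([*c,.40],speed=.25); pic("wrist","w14"); pic("side","s14b"); st()
```

```text
False
sq1 t89.3 pos [ 0.434  -0.3741  0.1444] F [-0.1  0.2  3.6] w0.0269
sq2 t92.2 pos [ 0.434  -0.3742  0.1442] F [-0.2  0.1  1.6] w0.0267
lift t93.2 pos [ 0.4336 -0.3738  0.1996] F [ 0.2 -0.7 -0.4] w0.0267
 t94.3 pos [ 0.4333 -0.3735  0.398 ] F [-0.4 -0.6 -0.8] w0.0263
```

View pics/s14b.png

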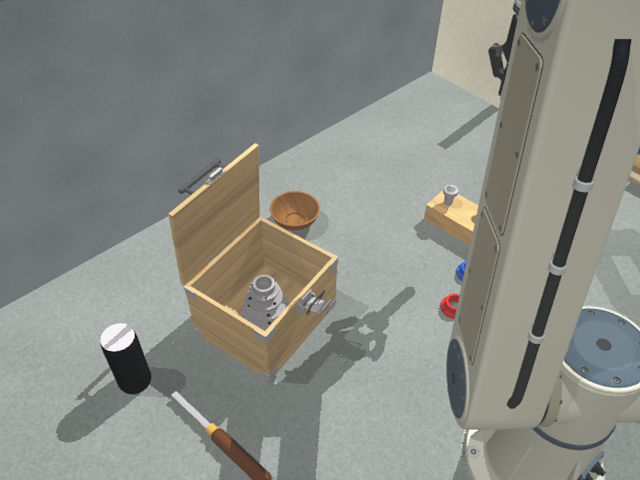

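View pics/w14.png

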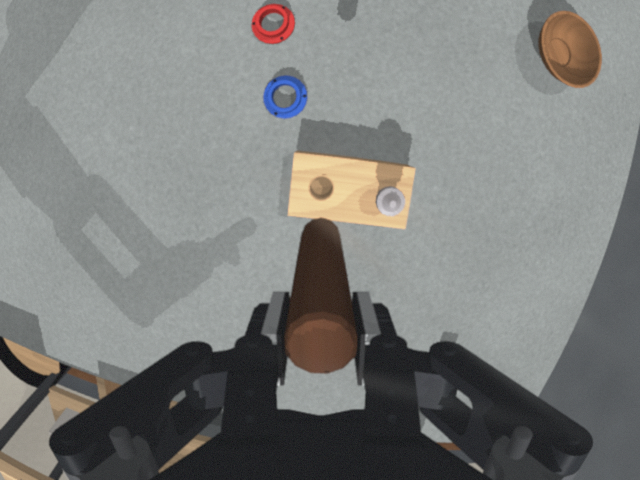

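Run:
```python
from plates import *
move_ptp([*SOC,.40],down(YAW)); dwell(.2)
movel([*SOC,.30],speed=.2); dwell(.2)
p=pic("wrist","w15"); s=st(); pic("side","s15")
for c in ("side",): print([(round(x["conf"],2),np.round(x["centre"],3)) for x in spot_point(c,"dowel_mid")][:2])
E=np.array(s["eef_pos"]); 
a=np.linspace(0,2*np.pi,16)
img=p["color"][:,:,::-1].copy()
for z,r in ((E[2]+.018,.014),(E[2]-.123,.014),(E[2]-.13,.011)):
    for q in proj(p,np.column_stack([E[0]+r*np.cos(a),E[1]+r*np.sin(a),np.full(16,z)])): cv2.circle(img,tuple(int(v) for v in q),1,(0,255,0),-1)
cv2.imwrite("pics/w15o.png",img)
```

```text
t97.5 pos [0.5734 0.1669 0.3013] F [ 0.6  0.3 -1.1] w0.0264
[(0.95, array([0.577, 0.171, 0.243]))]
```

View pics/w15o.png

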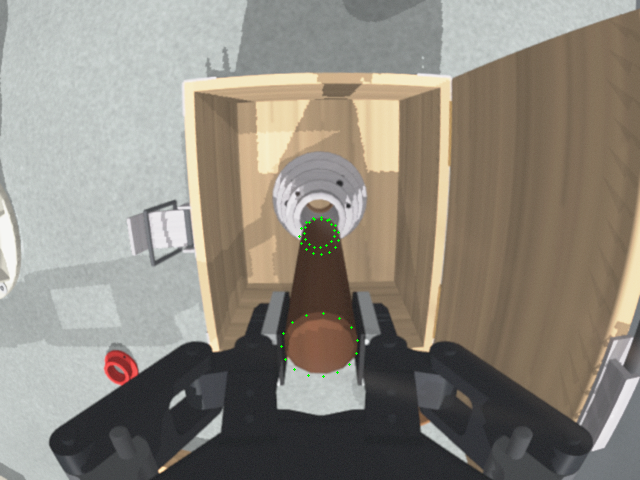

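View pics/s15.png

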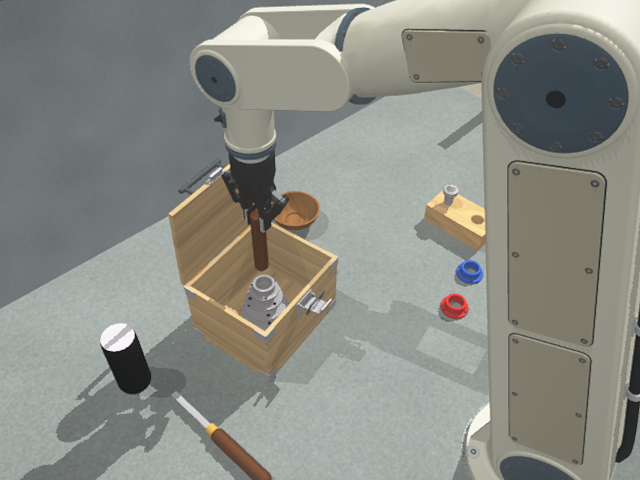

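Run:
```python
from plates import *
T=SOC-[.0004,.0001]
print(movel([*T,.245],speed=.1,f_stop=8)); st()
print(movel([*T,.165],speed=.06,f_stop=8)); st()
hit=movel([*T,.141],speed=.04,f_stop=8); print(hit); st()
pic("wrist","w16"); pic("side","s16")
```

```text
False
 t98.3 pos [0.5727 0.1667 0.2453] F [-0.8 -1.  -0.5] w0.0264
False
 t99.7 pos [0.5727 0.1667 0.1654] F [-0.6 -0.4 -1.2] w0.0267
False
 t100.5 pos [0.5725 0.1666 0.141 ] F [ 1.1  0.8 -0. ] w0.0264
```

View pics/w16.png

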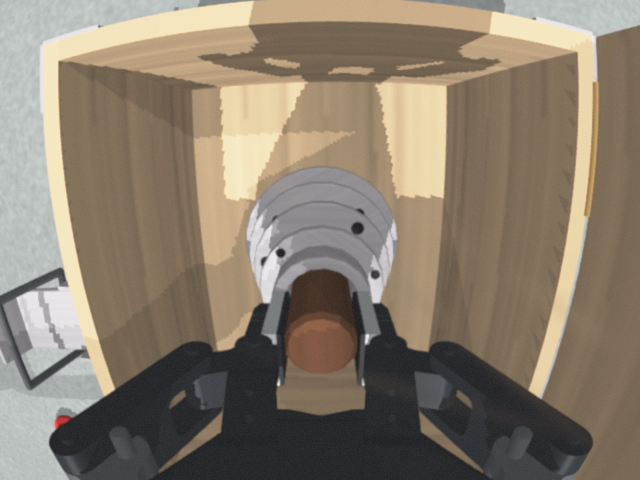

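Run:
```python
from plates import *
open_jaws(); dwell(.4); st("rel")
movel([*SOC,.24],speed=.15); movel([*SOC,.35],speed=.3); dwell(.1)
p=pic("wrist","w17"); pic("top","t17"); pic("side","s17")
for h in (.156,.160,.166): print(h,circfit(p,SOC,h,.014,dr=.005))
for c in ("top","side","wrist"):
    for n in ("dowel_mid","lid_handle","latch_tab","lid_hinge"): print(c,n,[(round(x["conf"],2),np.round(x["centre"],3)) for x in spot_point(c,n)][:2])
```

```text
rel t101.6 pos [0.5724 0.1666 0.141 ] F [-0.1  0.2 -0.1] w0.0853
0.156 (array([0.57207   , 0.16874264]), np.float64(0.01445462134613643), np.int64(41), np.float64(0.0003885142111692642))
0.16 (array([0.57192629, 0.16951624]), np.float64(0.014243372752524863), np.int64(41), np.float64(0.00041496138261987723))
0.166 (array([0.5713654 , 0.17365271]), np.float64(0.016031584279321654), np.int64(59), np.float64(0.0007274987489746198))
top dowel_mid []
top lid_handle []
top latch_tab []
top lid_hinge []
side dowel_mid [(0.54, array([0.574, 0.166, 0.081]))]
side lid_handle [(0.97, array([0.704, 0.196, 0.345]))]
side latch_tab [(0.65, array([0.428, 0.13 , 0.163]))]
side lid_hinge [(0.85, array([0.668, 0.189, 0.164])), (0.19, array([0.572, 0.168, 0.039]))]
wrist dowel_mid [(0.96, array([0.571, 0.165, 0.082]))]
wrist lid_handle [(0.65, array([0.571, 0.164, 0.111])), (0.55, array([0.7  , 0.192, 0.345]))]
wrist latch_tab [(0.62, array([0.425, 0.134, 0.157])), (0.36, array([0.7  , 0.192, 0.342]))]
wrist lid_hinge [(0.65, array([0.668, 0.19 , 0.161]))]
```

View pics/w17.png

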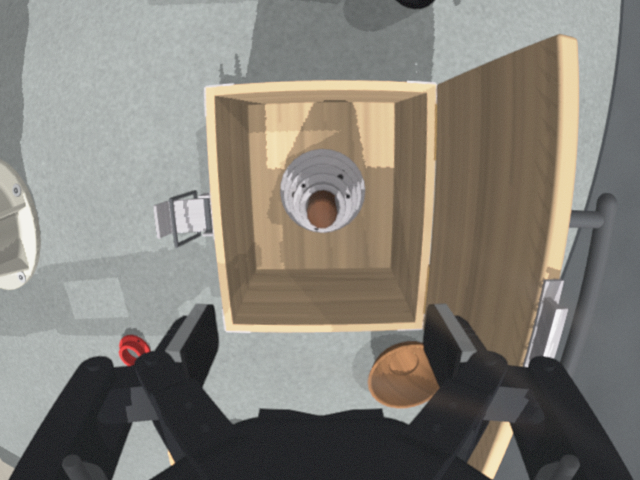

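View pics/s17.png

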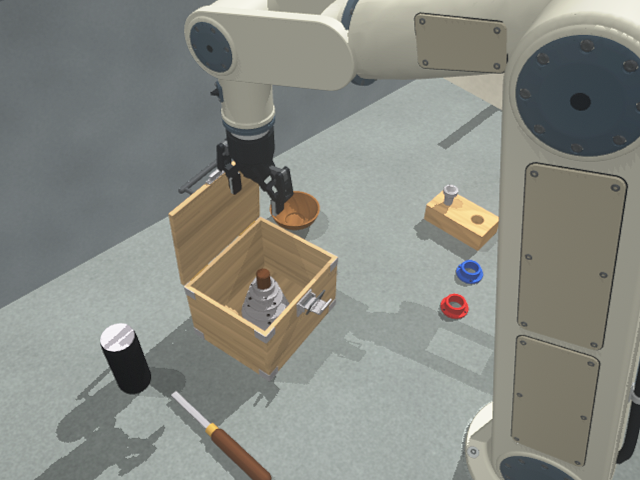

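Run:
```python
from plates import *
def A(t): return att(-np.sin(t)*ex-np.cos(t)*ez,np.cos(t)*ex-np.sin(t)*ez)
movel([*SOC,.46],speed=.3)
move_ptp([.7195,.1964,.4608],A(.6)); st()
movel([.7294,.1985,.3726],speed=.15,attitude=A(.85)); st()
pic("wrist","w18")
print(movel([.7005,.1925,.3437],speed=.08,attitude=A(1.0),f_stop=15)); st()
grasp(60); s=st("grasp"); pic("wrist","w19")
```

```text
t105.3 pos [0.7194 0.1964 0.4605] F [ 0.1 -0.3  0.1] w0.0852
 t106.1 pos [0.7293 0.1985 0.3746] F [-1.  -0.3  0.8] w0.0856
False
 t106.8 pos [0.7006 0.1925 0.345 ] F [-0.3 -0.7  0.8] w0.0854
grasp t107.5 pos [0.7007 0.1925 0.3425] F [ 2.5 -0.  -7.3] w0.0090
```

View pics/w19.png

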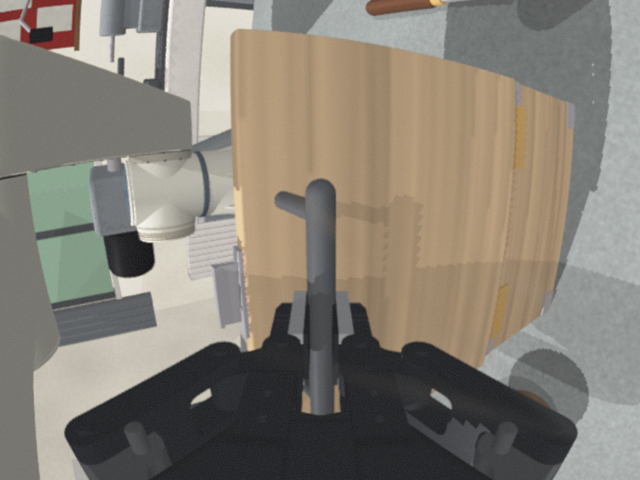

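Bar is gripped (at about (320,290)). Swing it down.

Run:
```python
from plates import *
def A(t): return att(-np.sin(t)*ex-np.cos(t)*ez,np.cos(t)*ex-np.sin(t)*ez)
Y2=.220; e2=np.array([np.cos(Y2),np.sin(Y2),0])
HG=np.array([*SOC,.1605])+.1*e2
def hp(a): return HG+e2*(-.18*np.cos(a)+.045*np.sin(a))+ez*(.18*np.sin(a)+.045*np.cos(a))
g=observe()["eef_pos"]; r=g-HG; a0=np.arctan2(r[2],-(r@e2))-np.arctan2(.045,.18); lat=g-hp(a0); print(a0,lat,np.linalg.norm(r))
lt=(lat@np.array([-e2[1],e2[0],0]))*np.array([-e2[1],e2[0],0])
for a in np.linspace(a0,0,16)[1:]:
    movel(hp(a)+lt,speed=.12,attitude=A(max(0,a-.5)))
    s=observe(); f=s["contact_force"]; print("%.2f"%a,np.round(f,0),np.round(s["eef_pos"]-hp(a)-lt,3))
    if np.linalg.norm(f)>60: break
print(movel(hp(0)+lt-.004*ez,speed=.02,f_stop=20)); st("press")
pic("side","s20")
```

```text
1.4917394006636993 [ 0.00042604 -0.00266224 -0.00098652] 0.18455911676196432
1.39 [  1.  -1. -13.] [-0.    -0.    -0.001]
1.29 [  2.  -1. -16.] [-0.    -0.    -0.001]
1.19 [  2.  -1. -17.] [ 0.    -0.    -0.001]
1.09 [  4.  -2. -18.] [ 0.    -0.    -0.001]
0.99 [  3.  -3. -19.] [-0.    -0.001 -0.001]
0.90 [  5.  -4. -21.] [-0.    -0.001 -0.001]
0.80 [  6.  -3. -22.] [-0.    -0.001 -0.001]
0.70 [ 10.  -2. -22.] [ 0.    -0.001 -0.001]
0.60 [ 13.  -2. -23.] [ 0.001 -0.001 -0.001]
0.50 [ 16.  -3. -23.] [ 0.001 -0.001 -0.   ]
0.40 [ 12.  -4. -15.] [ 0.002 -0.001  0.   ]
0.30 [  9.  -5. -10.] [ 0.001 -0.001  0.001]
0.20 [ 6. -6. -9.] [ 0.001 -0.001  0.001]
0.10 [ 5. -6. -6.] [ 0.    -0.001  0.001]
0.00 [ 5. -8. -7.] [ 0.    -0.001  0.001]
True
press t112.3 pos [0.4955 0.1454 0.2058] F [-2.7 -1.5  7.7] w0.0082
```

View pics/s20.png

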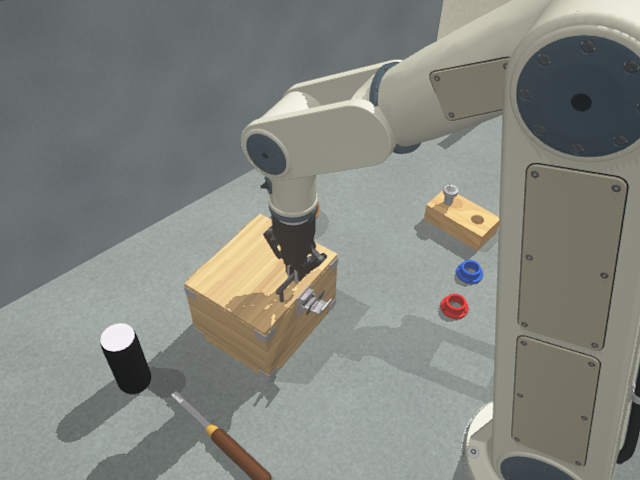

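```bash
cat > latch.py <<'E'
from plates import *
Y2=.220; e2=np.array([np.cos(Y2),np.sin(Y2),0]); y2=np.array([-e2[1],e2[0],0])
PV=np.array([*SOC,.143])-.110*e2
phi0=np.arctan2(21,38.5)
def tab(a): a=phi0+a; return PV+0.044*(-np.sin(a)*e2-np.cos(a)*ez)
def A(p): return att(np.cos(p)*e2-np.sin(p)*ez,y2)
E
python3 - <<'E'
from latch import *
s=observe()["eef_pos"]
movel(s-.004*ez,speed=.02,f_stop=25); st("press"); 
open_jaws(); s=st(); movel(s["eef_pos"]+.12*ez,speed=.25)
d=np.cos(1.25)*e2-np.sin(1.25)*ez
move_ptp(tab(1.5)-.12*d,A(1.25)); movel(tab(1.5)-.06*d,speed=.15); st()
p=pic("wrist","w21"); print(tab(1.5),proj(p,[tab(1.5),tab(1.8),PV]).round(0).tolist())
for c in ("wrist","side"):
    if c=="side": pic("side","s21")
    for n in ("latch_tab","lid_handle"): print(c,n,[(round(x["conf"],2),np.round(x["centre"],3)) for x in spot_point(c,n)][:2])
E
```

```text
press t112.6 pos [0.4956 0.1455 0.2056] F [-10.1  -4.3  25.2] w0.0088
 t113.3 pos [0.4955 0.1454 0.2017] F [-0.5  0.  -0.6] w0.0854
 t115.8 pos [0.4081 0.1298 0.2183] F [-0.1  0.1  0.3] w0.0855
[0.42639485 0.13396096 0.16128432] [[320.0, 268.0], [320.0, 291.0], [320.0, 297.0]]
wrist latch_tab [(0.56, array([0.423, 0.136, 0.159]))]
wrist lid_handle [(0.8, array([0.492, 0.142, 0.207]))]
side latch_tab [(0.45, array([0.427, 0.133, 0.158]))]
side lid_handle [(0.7, array([0.497, 0.146, 0.208]))]
```

View pics/w21.png

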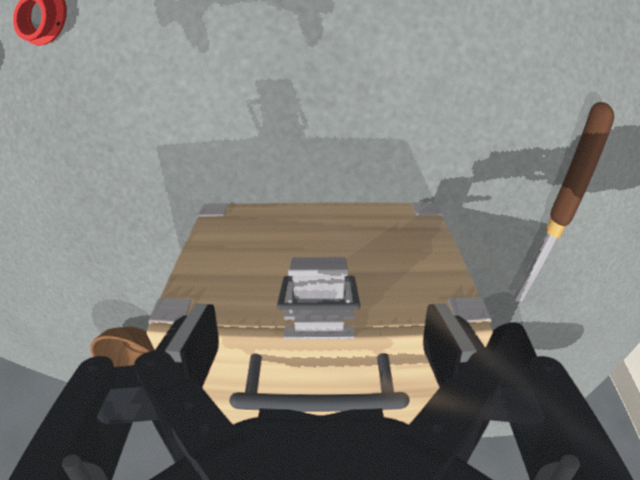

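View pics/s21.png

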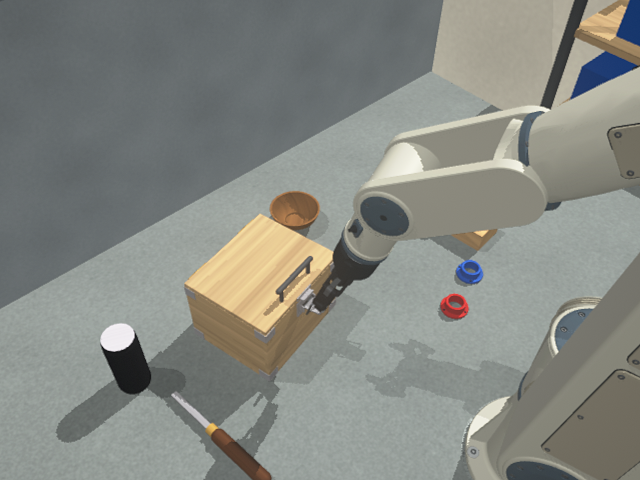

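Run:
```python
from latch import *
d=np.cos(1.25)*e2-np.sin(1.25)*ez
print(movel(tab(1.5)-.003*d-.004*e2,speed=.08,f_stop=8)); st()
grasp(30); s=st("grasp"); pic("wrist","w22")
```

```text
False
 t117.0 pos [0.4217 0.1329 0.1644] F [ 0.4 -0.1  0.6] w0.0854
grasp t117.5 pos [0.4213 0.1318 0.164 ] F [  1.6 -10.6   2. ] w0.0302
```

View pics/w22.png

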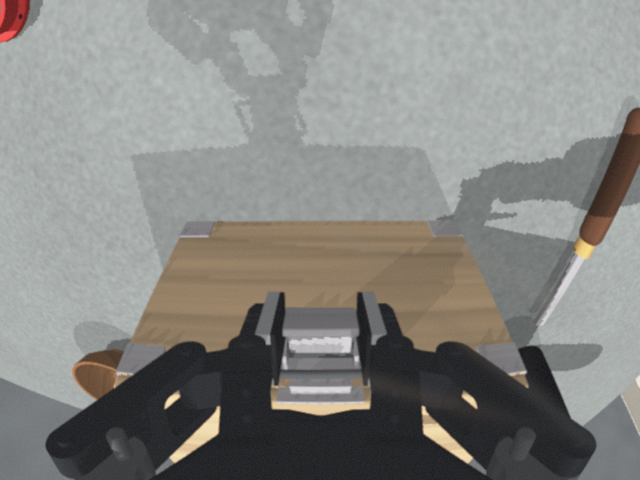

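Run:
```python
from latch import *
d=np.cos(1.25)*e2-np.sin(1.25)*ez
off=-.003*d-.004*e2
lat=-.0012*y2
for a in np.linspace(1.5,0,12)[1:]:
    movel(tab(a)+off*a/1.5+lat,speed=.08,attitude=A(1.2+.05*a/1.5))
    s=observe(); f=s["contact_force"]; print("%.2f"%a,np.round(f,0),np.round(s["eef_pos"]-tab(a)-off*a/1.5-lat,3))
print(movel(tab(-.12)+lat,speed=.03,f_stop=15)); st("over")
pic("wrist","w23"); pic("side","s23")
```

```text
1.36 [-4. -3.  4.] [-0.001 -0.    -0.   ]
1.23 [-3. -4.  3.] [-0. -0.  0.]
1.09 [-3. -6.  3.] [-0. -0.  0.]
0.95 [-3. -4.  4.] [-0. -0.  0.]
0.82 [-3. -5.  3.] [-0. -0.  0.]
0.68 [-4. -5.  3.] [-0. -0. -0.]
0.55 [-5. -4.  3.] [-0.001 -0.    -0.   ]
0.41 [-5. -3.  3.] [-0.001 -0.    -0.   ]
0.27 [-7. -3.  4.] [-0.001 -0.    -0.   ]
0.14 [-3. -2. -2.] [-0.001 -0.    -0.001]
0.00 [-5. -3. -3.] [-0.001 -0.    -0.001]
True
over t120.6 pos [0.4466 0.1371 0.1016] F [-1.5 -0.9  4.6] w0.0307
```

View pics/w23.png

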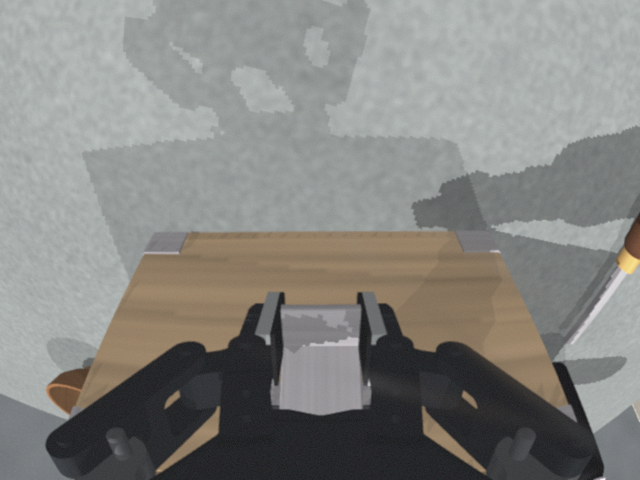

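Run:
```python
from latch import *
s=observe()["eef_pos"]
print(movel(s+.006*e2-.003*ez,speed=.03,f_stop=20)); st("over2")
open_jaws(); 
d=np.cos(1.2)*e2-np.sin(1.2)*ez
# same viewpoint as w1
import math
movel(np.array([0.4247,0.1346,0.151]),speed=.15,attitude=att(np.cos(1.2)*ex-np.sin(1.2)*ez,ey)); dwell(.2); st()
p=pic("wrist","w24"); pic("side","s24")
for c in ("wrist","side"):
    for n in ("latch_tab","lid_handle"): print(c,n,[(round(x["conf"],2),np.round(x["centre"],3)) for x in spot_point(c,n)][:2])
a=cv2.imread("pics/w1.png");b=cv2.imread("pics/w24.png")
cv2.imwrite("pics/cmp.png",np.hstack([a[220:440,180:460],b[220:440,180:460]]))
```

```text
True
over2 t120.9 pos [0.4473 0.1372 0.1008] F [-2.9 -1.8  7.6] w0.0305
 t122.2 pos [0.4245 0.1345 0.1501] F [0.3 0.6 0.5] w0.0858
wrist latch_tab [(0.78, array([0.444, 0.136, 0.105]))]
wrist lid_handle []
side latch_tab [(0.84, array([0.446, 0.137, 0.104]))]
side lid_handle [(0.57, array([0.494, 0.143, 0.209]))]
```

View pics/cmp.png

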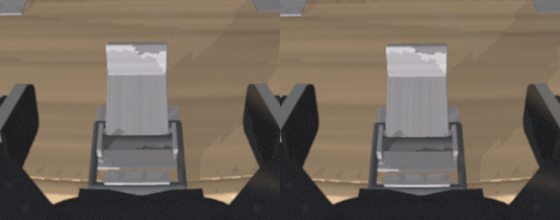

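View pics/s24.png

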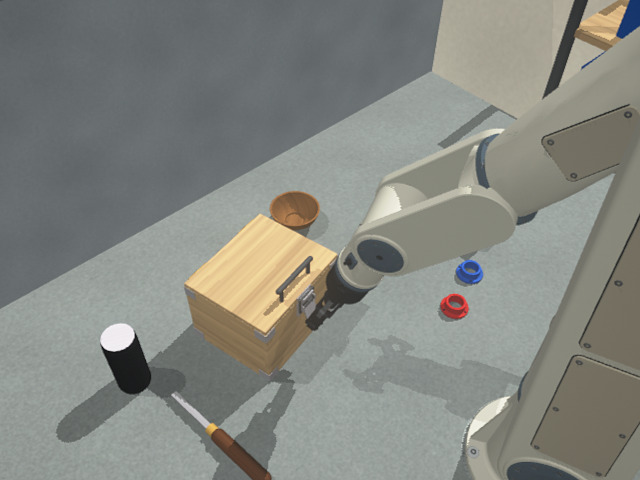

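Run:
```python
from latch import *
d=np.cos(1.2)*ex-np.sin(1.2)*ez
s=observe()["eef_pos"]; movel(s-.12*d,speed=.2)
move_ptp([.3,-.35,.4],down(0.)); dwell(.3); st()
pic("top","t25"); pic("side","s25")
for c in ("top","side"):
    a=cv2.imread(f"pics/{c}0.png");b=cv2.imread(f"pics/{'t' if c=='top' else 's'}25.png")
    sl=(slice(150,310),slice(165,325)) if c=="top" else (slice(200,390),slice(175,345))
    print(c,cv2.phaseCorrelate(cv2.cvtColor(a[sl],6).astype(np.float32),cv2.cvtColor(b[sl],6).astype(np.float32)))
    cv2.imwrite(f"pics/cmp_{c}.png",cv2.resize(np.hstack([a[sl],b[sl]]),None,fx=2,fy=2))
```

```text
t125.3 pos [ 0.3003 -0.3496  0.4   ] F [-0.1  0.4 -0.7] w0.0851
top ((-0.020099710430187656, -0.020192622710837327), 0.9599249264597893)
side ((-0.017980976593250375, 0.015582268565182744), 0.9283140945213813)
```

View pics/cmp_top.png

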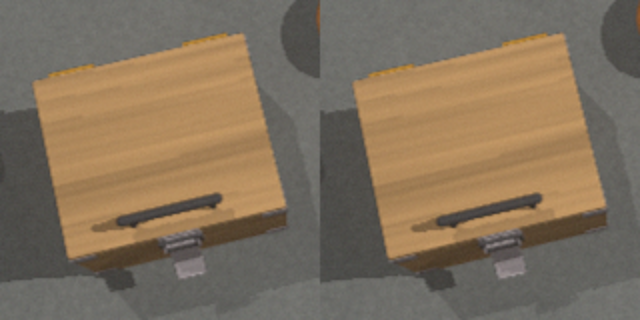

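View pics/cmp_side.png

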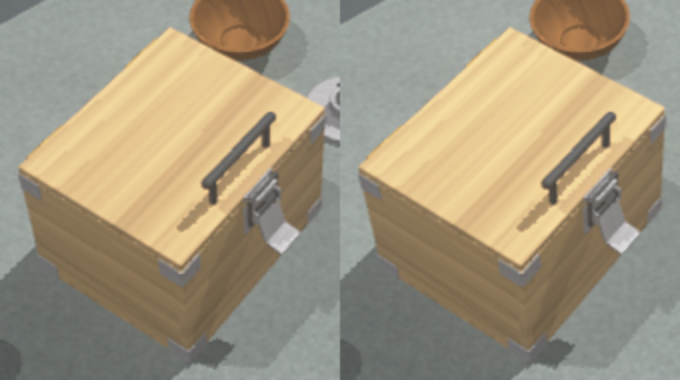

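The lid and latch match the starting picture, and the arm is clear of everything, so I'm handing in.

```bash
python3 -c "
from workcell import *
print(close_job()); print(observe()['t'])"
```

```text
the job is handed in; nothing more can be done
None
the job is handed in; nothing more can be done
```

The faceplates are packed and the job is handed in at about 125 s of the 210 s allowed. No verdict is reported, so what follows rests on my own checks.

- **Opening:** I pinched the latch tab and swung it open, then lifted the lid by its handle to about 1.5 rad. The latch lever ended at about 1.5 rad by the images, past the 0.8 needed.
- **Stacking:** All four plates (104, 90, 76 and 62 mm) were on the bench, and I stacked them on the seat in that order. For the smallest I took the grey plate and left the blue and red look-alikes alone.
- **Dowel:** I took it from the rack and lowered it through the stack to 3 mm above home. I then let it drop; it met almost no resistance on the way down.
- **Closing:** I swung the lid down and pressed it shut with about 25 N, then snapped the latch closed.

**Last checks**
- **Plate alignment:** the fitted flange circles lay within about 1 mm of the socket axis. The bottom plate's flange fit was poor (1.3 mm scatter) because the plates above hide most of it.
- **Dowel depth:** the detectors put its centre at 81–82 mm above the bench, against 82 mm nominal. My circle fit of its top was about 2 mm off in y and not very reliable.
- **Lid and latch:** they match the starting pictures to within 0.02 pixel in the top and side views, and the detected tab position agrees with closed.
- **Bystanders:** the arm touched none of them. The can, bowl and gouge look unmoved in the side pictures, though I did not measure them again at the end.

No check failed. I did not see the rack shift before I took the dowel.

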